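# Swap flux and solder at the back of the bench caddy

## Task

I need the flux jar that stands at the back of the blue caddy. Lift the solvent bottle and the torch in front of it out of the way and stand both on the grey mat; then stand the jar on the middle of the white tile on the brown board, put the solder spool away upright in the middle of the ringed place the jar has left, and last stand the bottle and the torch back in the caddy, each on the very spot it came from. Keep the bottle upright all the time and do not shift the mug or the blue screwdriver.

Things in the scene. Friction and masses are not known exactly. Their poses are not given: they have to be found in the camera images.
- caddy: blue caddy, fixed, 166 (x) x 176 (y) mm. Origin under its centre; x to its back, y to its left, z up. Floor 8 mm up, edge lip 12 mm, back panel 90 mm high at x 78 to 83 mm. White rings mark 3 places: front left (x -35, y 50), front right (x -35, y -50), back (x 22, y 0). Bottle and torch start in front, either way round, the jar at the back, each up to 5 mm off its ring's centre
- mat: grey rubber mat with a dark edge, fixed, 110 (its x) x 160 (its y) x 4 mm; origin at the centre of its underside, z up. The side area for the bottle and the torch: there is room for both, for instance at y +42 and -42 mm
- tile: glazed off-white ceramic tile, 118 (its x) x 104 (its y) mm, on a dark brown wooden board, 126 x 114 mm, fixed; origin at the centre of the board's underside on the desk, z up. The tile's top, where the jar is to stand, is 10 mm above the origin
- bottle: white solvent bottle with a red spout, standing upright; round body 53 mm across and 106 mm high, 146 mm with the spout (thinner than the body), about 0.16 kg; origin at the centre of its underside, z up. Take it round the body high up, 85 to 100 mm above its foot, so that the gripper's body clears the spout and the torch
- torch: grey steel pocket torch standing on its tail, 23 mm across, 84 mm high, about 0.085 kg; origin at the centre of its underside, z up. The bottle beside it is taller
- jar: flux jar, cream tub with a green screw lid (lid fixed), 41 mm across, 29 mm high, about 0.06 kg; origin at the centre of its underside, z up
- spool: solder spool with green flanges and a blue label on top, standing on a flange on the desk in front of the caddy; 60 mm across, 43 mm high, about 0.22 kg; origin at the centre of its underside, z up. It can be taken across its 60 mm width as a plain cylinder
- mug: white mug, loose bystander, 92 mm across, 127 mm with the handle, 95 mm high, origin on its underside; leave it alone
- screwdriver: blue screwdriver, loose bystander lying on the desk at the left, 197 x 25 x 25 mm, origin under its middle, x along its length; leave it alone
- monitor: black monitor, fixed, 340 mm high, to the left of the work, keep clear of it: a panel 510 mm wide (its y) and 20 mm thick, leaning back 6 degrees; with its lean it takes x -30 to +30 mm. Origin on the desk under the panel's middle, y along the panel; the end at y -255 mm is nearest the robot. Its foot takes x -90 to +90, y -120 to +120 mm. 
Not all that is in view belongs to the job. What is shaped like the jar but purple is not meant.

How it is judged:
By the outcome, as a careful person would: the job done as asked, in the order asked, and still so for the second after the job is handed in, with the robot touching nothing.
It also fails if it takes over 128 s, if anything falls off the work surface, if the arm or the gripper's body presses on something with over 40 N, if the wrist force passes 120 N, or if a joint passes its speed limit or range.

## Robot

A 7-joint arm with a two-finger parallel gripper is mounted at the origin on a cart in front of the work surface, level with it; the furniture and walls round the work are solid. World frame = base frame: x ahead of the robot, y to its left, z up, the work surface at z = 0. Lengths are in m, angles in rad, forces in N, time in s.
With the tool pointing down it reaches from about 0.4 to 0.875 m from the base axis. Payload 6.5 kg.
Tool frame: the origin (TCP) lies on the centre line of the jaws, within the pads' length; the fingertips stand 14 mm ahead of it and the grasp point (between the pads) lies 5 mm behind it; z points along the fingers, y is the line along which they close (so a half turn about z gives the same grasp; the last joint's range is limited). The gripper opens to 88 mm and grips with 3 to 60 N. Pads are 18 mm wide; open, the fingers measure 123 mm over their backs; the gripper's body (75 mm by 187 mm) begins 45 mm behind the grasp point.
Start: joints at [1.166, 0.536, -0.004, 1.538, 0.003, 1.067, -0.071], TCP at [0.216, -0.613, 0.253] pointing down, gripper open.
Joint ranges: [-2.7, 2.7], [-0.37, 2.16], [-1.27, 1.26], [0.24, 2.4], [-1.31, 4.45], [0.19, 1.91], [-2.76, 2.76]. Speed limits (rad/s): [2.39, 2.39, 3.14, 3.14, 3.14, 3.14, 3.14].

## Interface

Orientations are given as a unit quaternion [x, y, z, w].
In Python, from plant import get_state, grab_frame, camera_params, finish_job gives the robot as it stands. The module is installed in compiled form; this text tells all that it offers.
- The arm moves only by the tool servo_tool, never from a script. Its argument "series" is a list of rows, each an object of numbers: "ax", "ay", "az": the turn, a rotation vector about the tool's x, y, z in rad; "dx", "dy", "dz": the shift along the tool's x, y, z in m; "fingers": the closure, from 0 (fully open) to 1 (shut). In form: [{"ax": .., "ay": .., "az": .., "dx": .., "dy": .., "dz": .., "fingers": ..}, ...]. A call has 1 to 5 rows; each row is the pose to reach, as a shift and turn from the pose commanded when the call began, along the tool's axes at that moment; what a row does not reach only later rows make up. A row lasts 1/10 s, in which the tool goes at most 50 mm and 8.59 degrees, less where a joint would pass 70% of its speed; a pose out of reach is approached as far as the arm can. A call with a gripper value outside its range is refused whole. The fingers move at their own pace and stop on an object; "grip_force" is the grip in N (left out, the last holds). Time passes only in rows, so rows that repeat a pose let the fingers close. It gives the time, the measured TCP pose, the force, the opening and the grip force at its end, in the units of the state.
- get_state(): the state, without advancing time (a new reading comes with each control period).
- grab_frame(name): name is "scene" or "top"; returns (picture, depth): 420x560x3 uint8, red, green, blue; 420x560 float32, m along the optical axis (not along the pixel's ray), 0 where there is no reading.
- camera_params(name): a dict with "mtx" (3x3 intrinsics, pixels), "dist_coeffs" ([k1, k2, p1, p2, k3] as OpenCV has them; the pictures are not rectified), "R" (3x3) and "t" (3): a world point X has camera coordinates R X + t. Camera axes: x right, y down, z forward; pixel columns grow to the right and rows downward; lengths in m; the calibration is good to about 2 mm. A picture is of the moment at which its call begins. camera_params takes no time and is no camera call.
- finish_job(): hands the job in; it is judged then, once.
The state is a dict: "t": time; "joints": joint angles; "qvel": joint speeds; "joint_torque": joint torques, N m; "position": TCP position; "ee_rot": TCP orientation; "ft_force": force on the tool from outside, world axes, zero at the start; "wrist_torque": the same for the moment, N m; "gripper_width": finger opening in m; "gripper_force": force on a finger pad.
Only numpy, scipy, OpenCV 4.12 (cv2) and the standard library are available. Lean on these libraries where they do the work, as an engineer would, in place of code of your own. Each camera call takes 0.05 s, during which the arm holds its last target. There are 200 camera calls.

## Working session

There is one attempt and no reset: what is moved stays moved. The work goes in short steps, Python scripts to look and compute and a tool call to move; the robot and the scene stay as the last step left them, time stands still between calls to the robot, and variables do not carry over. Pictures are saved under pics/ and viewed, at most 14 in all, crops included, and the job is handed in when it is done.

Besides the shell and the picture viewer there is one more tool, called after "Call:" as a command line: name --argument value ..., lists and objects as JSON in quotes. servo_tool: Moves the arm, as the interface text tells. Its arguments: {"type":"object","properties":{"series":{"type":"array"},"grip_force":{"type":"number"}},"required":["series"]}

```bash
mkdir -p pics
cat > h.py <<'E'
import numpy as np, cv2
from plant import get_state, grab_frame, camera_params
def snap(n,tag):
    im,d=grab_frame(n); np.savez(f'pics/{tag}.npz',im=im,d=d); cv2.imwrite(f'pics/{tag}.png',im[:,:,::-1]); return im,d
def load(tag):
    z=np.load(f'pics/{tag}.npz'); return z['im'],z['d']
def rays(n,uv):
    c=camera_params(n); R=np.array(c['R']);t=np.array(c['t']).ravel()
    p=cv2.undistortPoints(np.array(uv,float).reshape(-1,1,2),np.array(c['mtx'],float),np.array(c['dist_coeffs'],float)).reshape(-1,2)
    return -R.T@t, np.c_[p,np.ones(len(p))]@R   # dir scaled so z_cam=1
def onplane(n,uv,z):
    o,d=rays(n,uv); return o+d*((z-o[2])/d[:,2])[:,None]
def cloud(n,d):
    h,w=d.shape; u,v=np.meshgrid(np.arange(w),np.arange(h)); o,r=rays(n,np.c_[u.ravel(),v.ravel()])
    return (o+r*d.ravel()[:,None]).reshape(h,w,3)
E
python3 - <<'E'
from h import *
for n in('scene','top'):
    snap(n,n+'0'); c=camera_params(n); print(n,rays(n,[[280,210]]),c['dist_coeffs'],c['mtx'])
s=get_state(); print(s)
E
```

```text
scene (array([-0.40605981, -0.63765385,  0.60573981]), array([[ 0.7666863 ,  0.44663202, -0.46121925]])) [-0.05982314  0.          0.          0.          0.        ] [[514.90605191   0.         280.24391435]
 [  0.         514.90605191 208.29091122]
 [  0.           0.           1.        ]]
top (array([ 0.27932812, -0.06871569,  1.26812435]), array([[ 0.2088757 , -0.01019838, -0.97805413]])) [-0.02095942  0.          0.          0.          0.        ] [[494.02026046   0.         273.00568487]
 [  0.         494.02026046 204.53247591]
 [  0.           0.           1.        ]]
{'t': 0.1, 'joints': array([ 1.16578509,  0.53706782, -0.00447928,  1.53874317,  0.00255863,
        1.06730853, -0.07117355]), 'qvel': array([ 0.00016854, -0.00141478, -0.0005939 , -0.00276212, -0.0005839 ,
       -0.00081241,  0.0004609 ]), 'joint_torque': array([ 3.94959687e-03, -5.72077918e+01,  9.94772650e-01, -2.52230394e+01,
       -5.60415513e-02,  1.34190140e-02,  5.73301304e-05]), 'position': array([ 0.21588819, -0.61254651,  0.25195306]), 'ee_rot': array([ 9.85675334e-01,  1.68652177e-01, -1.55776643e-04, -7.44841894e-04]), 'ft_force': array([ 0.15569297, -0.54322039,  0.26594455]), 'wrist_torque': array([-0.01031369, -0.02849209, -0.00441896]), 'gripper_force': 0.0, 'gripper_width': 0.08825665474028221}
```

View pics/scene0.png

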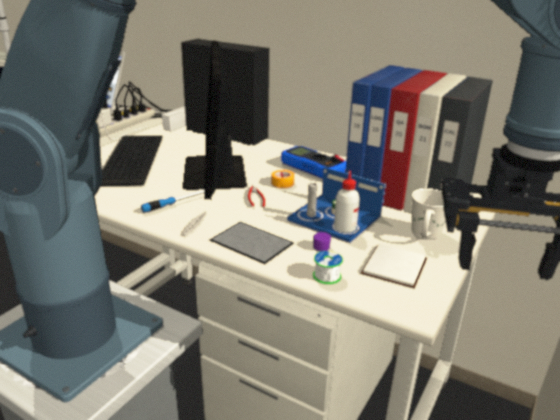

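View pics/top0.png

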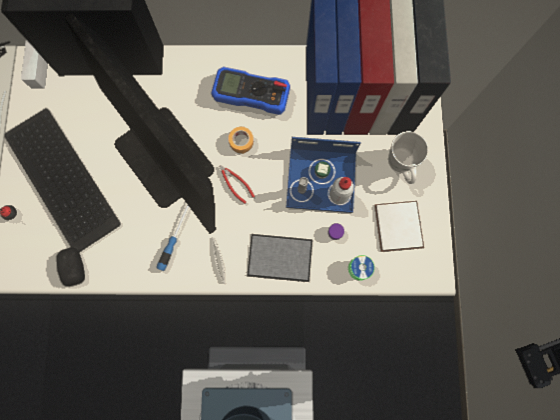

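The top view shows the caddy (~322,175), torch (303,187), bottle (343,188), jar (322,170), spool (362,267), mat (280,258), tile (400,226), mug (408,155), and a purple decoy (336,232). The scene view shows the same things from the left front of the robot.

Run:
```python
from h import *
for n in('top','scene'):
    im,d=load(n+'0'); P=cloud(n,d); hsv=cv2.cvtColor(im,cv2.COLOR_RGB2HSV); H,S,V=[hsv[:,:,i].astype(int) for i in range(3)]
    X,Y,Z=P[...,0],P[...,1],P[...,2]
    work=(d>0)&(X>.35)&(X<.9)&(Y<.2)&(Y>-.42)&(Z>-.02)&(Z<.3)
    masks=dict(caddy=(H>100)&(H<125)&(S>120),red=((H<8)|(H>172))&(S>120)&(Z>.1),green=(H>35)&(H<90)&(S>70),purple=(H>128)&(H<160)&(S>80),
      mat=(S<60)&(V<150)&(Z<.02)&(Y>-.1)&(Y<.1)&(X<.6))
    for k,m in masks.items():
        nn,l,st,c=cv2.connectedComponentsWithStats((m&work).astype(np.uint8))
        for i in np.argsort(-st[1:,4])[:3]+1:
            if st[i,4]<12: continue
            q=P[l==i]; print(n,k,st[i,4],c[i].round(0),'med',np.median(q,0).round(3),'min',np.percentile(q,3,0).round(3),'max',np.percentile(q,97,0).round(3))
im,_=load('top0'); cv2.imwrite('pics/c1.png',cv2.resize(im[125:290,235:435,::-1],None,fx=3.6,fy=3.6,interpolation=cv2.INTER_CUBIC))
im,_=load('scene0'); cv2.imwrite('pics/c2.png',cv2.resize(im[165:295,200:450,::-1],None,fx=3.2,fy=3.2,interpolation=cv2.INTER_CUBIC))
```

```text
top caddy 680 [254. 100.] med [ 0.843 -0.02   0.039] min [ 0.816 -0.1    0.022] max [0.893 0.096 0.045]
top caddy 439 [336. 171.] med [ 0.658 -0.238  0.007] min [ 0.608 -0.274  0.003] max [ 0.694 -0.159  0.013]
top caddy 328 [297. 169.] med [ 0.665 -0.125  0.008] min [ 0.625 -0.159  0.003] max [ 0.686 -0.106  0.013]
top red 753 [368. 101.] med [ 0.76  -0.279  0.227] min [ 0.758 -0.316  0.105] max [ 0.762 -0.253  0.297]
top red 109 [345. 183.] med [ 0.588 -0.235  0.13 ] min [ 0.577 -0.248  0.126] max [ 0.603 -0.224  0.146]
top green 83 [353. 272.] med [ 0.385 -0.261  0.006] min [ 0.37  -0.29  -0.001] max [ 0.414 -0.255  0.045]
top green 14 [321. 174.] med [ 0.637 -0.189  0.037] min [ 0.634 -0.197  0.033] max [ 0.64  -0.18   0.041]
top green 12 [316. 167.] med [ 0.659 -0.175  0.036] min [ 0.652 -0.178  0.034] max [ 0.665 -0.172  0.041]
top purple 181 [336. 231.] med [ 0.49  -0.224  0.028] min [ 0.473 -0.24   0.024] max [ 0.508 -0.207  0.033]
top mat 1700 [268. 257.] med [ 0.426 -0.051  0.004] min [ 0.375 -0.097 -0.002] max [ 0.48  -0.003  0.009]
scene caddy 3205 [349. 153.] med [ 0.762
[... 548 characters left out ...]
0.004] min [ 0.371 -0.312  0.002] max [ 0.41  -0.258  0.006]
scene green 62 [328. 265.] med [ 0.376 -0.295  0.044] min [ 0.37  -0.312  0.041] max [ 0.399 -0.265  0.046]
scene green 27 [299. 152.] med [0.888 0.052 0.044] min [0.876 0.041 0.042] max [0.899 0.066 0.046]
scene purple 270 [322. 241.] med [ 0.482 -0.227  0.027] min [ 0.472 -0.241  0.005] max [ 0.549 -0.207  0.032]
scene purple 15 [384. 143.] med [ 0.762 -0.251  0.171] min [ 0.76  -0.252  0.157] max [ 0.769 -0.248  0.191]
scene mat 1005 [241. 238.] med [ 0.423 -0.054  0.005] min [ 0.375 -0.097  0.003] max [ 0.477 -0.004  0.008]
scene mat 12 [289. 217.] med [ 0.561 -0.096  0.008] min [ 0.557 -0.099  0.002] max [ 0.592 -0.085  0.014]
```

View pics/c1.png

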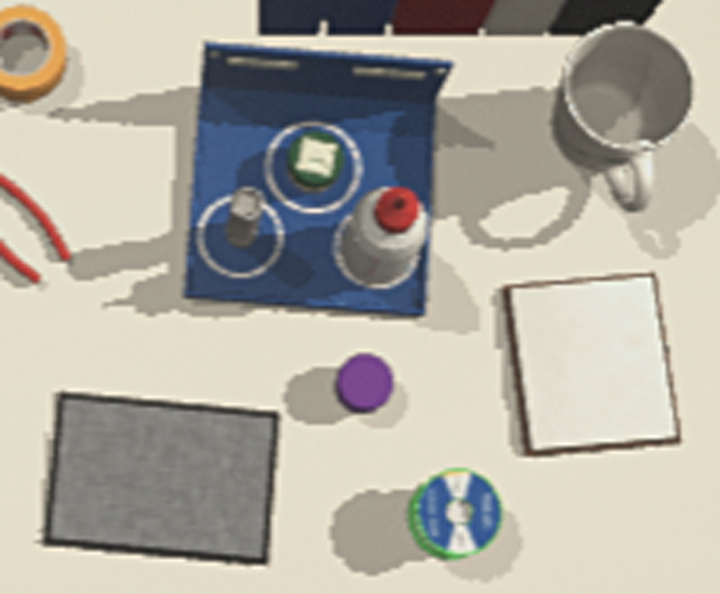

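View pics/c2.png

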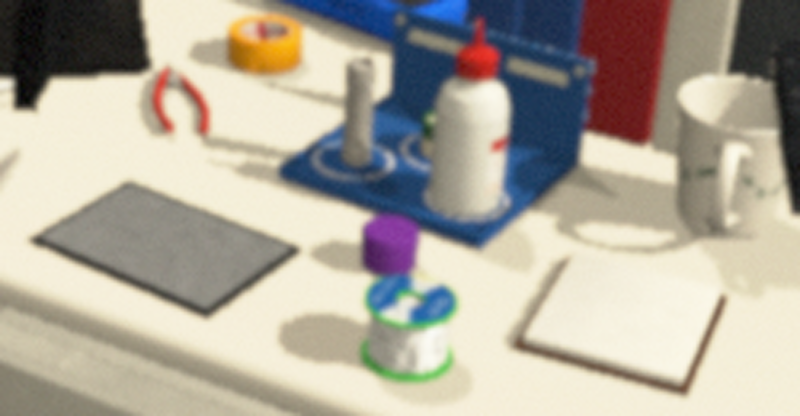

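The crops confirm the layout: ring centres at crop px (240,236), (314,167), (382,243); torch on the left ring, bottle on the right ring, jar in the back ring. Next I measure all positions.

```bash
cat > m.py <<'E'
from h import *
from scipy.optimize import least_squares
def circ(p,r):
    f=least_squares(lambda c:np.hypot(*(p-c).T)-r,p.mean(0),loss='soft_l1',f_scale=.002); return f.x
def topface(n,d,P,c,rad,ztop,tol=.006):
    m=(d>0)&(np.hypot(P[...,0]-c[0],P[...,1]-c[1])<rad)&(abs(P[...,2]-ztop)<tol)
    v,u=np.nonzero(m); z=np.median(P[m][:,2]); q=onplane(n,np.c_[u,v],z)[:,:2]
    (x,y),r=cv2.minEnclosingCircle(q.astype(np.float32)*1000); return np.array([x,y])/1000,r/1000,z,q.mean(0),len(u)
E
python3 - <<'E'
from m import *
np.set_printoptions(precision=4,suppress=True)
C={}
for n in('top','scene'):
    im,d=load(n+'0'); P=cloud(n,d); C[n]=(im,d,P)
    for k,c,rad,z in(('spool',(.39,-.275),.045,.043),('purple',(.49,-.224),.04,.029),('jar',(.65,-.187),.03,.037),('torch',(.61,-.155),.03,.092)):
        try: print(n,k,topface(n,d,P,c,rad,z))
        except Exception as e: print(n,k,e)
# bottle body & torch sides, both views
for k,c,rad,lo,hi,r in(('bottle',(.59,-.235),.05,.03,.095,.0265),('torch',(.605,-.155),.03,.025,.085,.0115),('spool',(.39,-.275),.045,.036,.048,.03)):
    A=[]
    for n in C:
        im,d,P=C[n]; m=(d>0)&(np.hypot(P[...,0]-c[0],P[...,1]-c[1])<rad)&(P[...,2]>lo)&(P[...,2]<hi)&((k!='spool'))
        if k=='spool': continue
        q=P[m][:,:2]; A.append(q); print(k,n,len(q),circ(q,r) if len(q) else '')
    if A: print(k,'both',circ(np.vstack(A),r))
# quads
im,d,P=C['top']; hsv=cv2.cvtColor(im,cv2.COLOR_RGB2HSV)
g=cv2.cvtColor(im,cv2.COLOR_RGB2GRAY)
def rect(mask,z,name):
    nn,l,st,c=cv2.connectedComponentsWithStats(mask.astype(np.uint8)); i=1+np.argmax(st[1:,4]); v,u=np.nonzero(l==i)
    q=onplane('top',np.c_[u,v],z)[:,:2]; (cx,cy),(w,h),a=cv2.minAreaRect(q.astype(np.float32)*1000); print(name,cx,cy,w,h,a,st[i,4])
u,v=np.meshgrid(np.arange(560),np.arange(420))
box=lambda a,b,c_,e:(u>a)&(u<b)&(v>c_)&(v<e)
rect(box(240,318,228,290)&(g<150)&(hsv[...,1]<70),.004,'mat(110x160)')
print('tile px',im[226,400],'desk',im[215,440], 'desk2',im[240,360])
t=box(365,435,195,260)&(im[...,2].astype(int)>im[...,0].astype(int)-12)&(g>180)
rect(t,.010,'tile(118x104)')
mt=box(365,430,195,260)&(g>170); 
print('tile z',np.median(P[226-10:236,390:410,2]),np.median(C['scene'][2][255:275,385:410,2]))
# rings
w=box(287,358,150,214)&(g>110)&(P[...,2]<.016)&(d>0)&(hsv[...,1]<110)
vv,uu=np.nonzero(w); q=onplane('top',np.c_[uu,vv],.008)[:,:2]
for k,c in(('FL',(.61,-.137)),('FR',(.603,-.233)),('B',(.655,-.188))):
    rr=np.hypot(*(q-c).T); s=q[(rr>.022)&(rr<.045)]
    f=least_squares(lambda p:np.hypot(*(s-p[:2]).T)-p[2],[*c,.032],loss='soft_l1',f_scale=.002); print(k,f.x,len(s))
E
```

```text
top spool (array([ 0.3978, -0.2836]), 0.029919517517089843, np.float64(0.042721424910378), array([ 0.398 , -0.2835]), 446)
top purple (array([ 0.4909, -0.223 ]), 0.02042192840576172, np.float64(0.028334849230350567), array([ 0.4909, -0.2231]), 199)
top jar (array([ 0.6529, -0.1903]), 0.020795066833496093, np.float64(0.0361389773561398), array([ 0.6527, -0.1902]), 187)
top torch (array([ 0.6045, -0.1392]), 0.01203877067565918, np.float64(0.08906185526336818), array([ 0.6039, -0.1398]), 43)
scene spool (array([ 0.3965, -0.2864]), 0.03384672164916992, np.float64(0.04437927893235044), array([ 0.3969, -0.2848]), 414)
scene purple (array([ 0.4881, -0.2263]), 0.026298093795776366, np.float64(0.029840945302417765), array([ 0.4873, -0.2256]), 181)
scene jar (array([ 0.6437, -0.1827]), 0.0193675537109375, np.float64(0.037413852831604644), array([ 0.6431, -0.1797]), 24)
scene torch (array([ 0.6035, -0.14  ]), 0.01824942970275879, np.float64(0.089854942825772), array([ 0.6043, -0.138 ]), 51)
bottle top 180 [ 0.5916 -0.2353]
bottle scene 595 [ 0.5936 -0.2346]
bottle both [ 0.5932 -0.2346]
torch top 65 [ 0.6055 -0.1404]
torch scene 193 [ 0.6075 -0.1367]
torch both [ 0.6072 -0.1373]
mat(110x160) 425.2230224609375 -79.59325408935547 161.87576293945312 111.0993423461914 84.89161682128906 2721
tile px [229 228 215] desk [226 221 201] desk2 [228 222 204]
tile(118x104) 550.8668212890625 -417.030517578125 35.12674331665039 39.46731948852539 7.373401165008545 85
tile z 0.009961951068686803 0.011037201053582635
FL [ 0.6044 -0.1388  0.0309] 121
FR [ 0.6048 -0.2384  0.0374] 109
B [ 0.6544 -0.192   0.0336] 158
```

Run:
```python
from m import *
np.set_printoptions(precision=4,suppress=True)
im,d=load('top0'); P=cloud('top',d); ims,ds=load('scene0'); Ps=cloud('scene',ds)
hsv=cv2.cvtColor(im,cv2.COLOR_RGB2HSV)
c=lambda a:np.array(a)/3.6+[235,125]-.36
print('caddy front',onplane('top',c([(186,297),(424,315)]),.012)); print('caddy back',onplane('top',c([(207,44),(450,64)]),.09))
t=onplane('top',c([(510,286),(654,275),(678,440),(530,453)]),.010); print('tile',t,t.mean(0))
s=lambda a:np.array(a)/3.2+[200,165]-.34
t=onplane('scene',s([(568,258),(724,296),(687,383),(518,342)]),.010); print('tile sc',t,t.mean(0))
for p in(P,Ps):
    m=(p[...,0]>.73)|(p[...,2]<.25)
    dd=d if p is P else ds
    k=(dd>0)&(np.hypot(p[...,0]-.59,p[...,1]+.236)<.03)&(p[...,2]>.1)&(p[...,2]<.2); print('spout',np.sort(p[k][:,2])[-6:], p[k][np.argsort(p[k][:,2])[-4:]].mean(0))
    k=(dd>0)&(p[...,2]>.06)&(p[...,2]<.4)&(p[...,1]>-.1)&(p[...,1]<.2)&(p[...,0]>.4)&(p[...,0]<.7)
    q=p[k]; i=np.argsort(q[:,1])[:200:20]; print('monitor end',q[i])
    k=(dd>0)&(p[...,2]>.02)&(p[...,2]<.085)&(p[...,1]<-.29)&(p[...,1]>-.45)&(p[...,0]>.55)&(p[...,0]<.74); print('mug',np.percentile(p[k],[2,98],axis=0))
# caddy side edges from blue mask at front half
b=(hsv[...,0]>100)&(hsv[...,0]<125)&(hsv[...,1]>120)
for v in range(165,212,8):
    u=np.nonzero(b[v,280:365])[0]+280; print(v,u.min(),u.max(),onplane('top',[[u.min()-.5,v],[u.max()+.5,v]],.012)[:,:2].ravel())
```

```text
caddy front [[ 0.5552 -0.0982  0.012 ]
 [ 0.5423 -0.2699  0.012 ]]
caddy back [[ 0.7197 -0.1116  0.09  ]
 [ 0.7053 -0.2814  0.09  ]]
tile [[ 0.5644 -0.3333  0.01  ]
 [ 0.5728 -0.4385  0.01  ]
 [ 0.4522 -0.4484  0.01  ]
 [ 0.4428 -0.3424  0.01  ]] [ 0.5081 -0.3907  0.01  ]
tile sc [[ 0.5574 -0.3305  0.01  ]
 [ 0.5687 -0.439   0.01  ]
 [ 0.4566 -0.4492  0.01  ]
 [ 0.4415 -0.3417  0.01  ]] [ 0.5061 -0.3901  0.01  ]
spout [0.1431 0.1446 0.1463 0.1501 0.1519 0.1528] [ 0.5898 -0.234   0.1503]
monitor end [[0.5106 0.0561 0.3331]
 [0.525  0.0597 0.3083]
 [0.527  0.0607 0.3167]
 [0.5117 0.0615 0.3369]
 [0.5053 0.0622 0.3303]
 [0.5259 0.0631 0.3285]
 [0.5014 0.0637 0.2367]
 [0.5018 0.0648 0.2453]
 [0.5234 0.0655 0.2272]
 [0.5016 0.0662 0.3287]]
mug [[ 0.6129 -0.4454  0.0209]
 [ 0.7305 -0.3627  0.0839]]
spout [0.1478 0.1494 0.1505 0.1517 0.1539 0.1562] [ 0.5911 -0.2346  0.1531]
monitor end [[0.5087 0.0584 0.3251]
 [0.5033 0.0611 0.2918]
 [0.5167 0.062  0.3162]
 [0.5321 0.0624 0.3061]
 [0.5079 0.0629 0.3381]
 [0.5065 0.0633 0.2977]
 [0.5183 0.0636 0.3019]
 [0.538  0.064  0.3023]
 [0.5088 0.0642 0.3198]
 [0.5188 0.0645 0.2878]]
mug [[ 0.6122 -0.4412  0.0223]
 [ 0.7336 -0.3651  0.0841]]
165 290 351 [ 0.6698 -0.107   0.6702 -0.2716]
173 290 352 [ 0.6477 -0.1069  0.6481 -0.2735]
181 289 353 [ 0.6258 -0.1042  0.6262 -0.2755]
189 307 326 [ 0.6041 -0.1514  0.6042 -0.2039]
197 288 352 [ 0.5824 -0.1014  0.5828 -0.2714]
205 334 348 [ 0.5612 -0.2212  0.5613 -0.2603]
```

Everything agrees to about 2–3 mm between views (heights included). Driving towards the torch.

Call:
servo_tool --series '[{"ax": 0, "ay": 0, "az": -0.1, "dx": 0.04, "dy": -0.024, "dz": 0, "fingers": 0}, {"ax": 0, "ay": 0, "az": -0.2, "dx": 0.08, "dy": -0.048, "dz": 0, "fingers": 0}, {"ax": 0, "ay": 0, "az": -0.3, "dx": 0.12, "dy": -0.073, "dz": 0, "fingers": 0}, {"ax": 0, "ay": 0, "az": -0.4, "dx": 0.16, "dy": -0.097, "dz": 0, "fingers": 0}, {"ax": 0, "ay": 0, "az": -0.5, "dx": 0.2, "dy": -0.121, "dz": 0, "fingers": 0}]' --grip_force 15

```text
t: 0.6
position: [0.3652, -0.4307, 0.2525]
ee_rot: [0.912, 0.409, -0.0, -0.0]
ft_force: [1.5, -0.9, -0.1]
gripper_width: 0.0883
gripper_force: 0.0
```

```bash
cat > go.py <<'E'
import sys; from m import *
from scipy.spatial.transform import Rotation as Ro
def go(x,y,z,psi):
    s=get_state(); R=Ro.from_quat(s['ee_rot']); T=Ro.from_euler('z',psi,degrees=True)*Ro.from_quat([1,0,0,0])
    print('t',s['t'],'pos',s['position'].round(4),'shift',R.inv().apply(np.array([x,y,z])-s['position']).round(4),'turn',(R.inv()*T).as_rotvec().round(4),'j',s['joints'].round(2),'w',round(s['gripper_width'],4),'F',s['ft_force'].round(1))
if __name__=='__main__': go(*map(float,sys.argv[1:]))
E
python3 go.py .605 -.139 .16 90
```

```text
t 0.6 pos [ 0.3652 -0.4307  0.2525] shift [ 0.3773 -0.015   0.0925] turn [-4.000e-04 -1.000e-04 -7.279e-01] j [ 0.93  0.4  -0.18  1.76  0.08  0.99 -0.01] w 0.0883 F [ 1.5 -0.9 -0.1]
```

Call:
servo_tool --series '[{"ax": 0, "ay": 0, "az": -0.08, "dx": 0.04, "dy": -0.002, "dz": 0, "fingers": 0}, {"ax": 0, "ay": 0, "az": -0.16, "dx": 0.08, "dy": -0.003, "dz": 0, "fingers": 0}, {"ax": 0, "ay": 0, "az": -0.24, "dx": 0.12, "dy": -0.005, "dz": 0, "fingers": 0}, {"ax": 0, "ay": 0, "az": -0.32, "dx": 0.16, "dy": -0.006, "dz": 0, "fingers": 0}, {"ax": 0, "ay": 0, "az": -0.4, "dx": 0.2, "dy": -0.008, "dz": 0, "fingers": 0}]'

```text
t: 1.1
position: [0.4928, -0.277, 0.2525]
ee_rot: [0.813, 0.582, -0.0, -0.0]
ft_force: [0.5, -1.2, -0.5]
gripper_width: 0.088
gripper_force: 0.0
```

Call:
servo_tool --series '[{"ax": 0, "ay": 0, "az": -0.08, "dx": 0.04, "dy": 0.015, "dz": 0, "fingers": 0}, {"ax": 0, "ay": 0, "az": -0.16, "dx": 0.08, "dy": 0.03, "dz": 0, "fingers": 0}, {"ax": 0, "ay": 0, "az": -0.24, "dx": 0.12, "dy": 0.045, "dz": 0, "fingers": 0}, {"ax": 0, "ay": 0, "az": -0.328, "dx": 0.15, "dy": 0.057, "dz": 0, "fingers": 0}, {"ax": 0, "ay": 0, "az": -0.328, "dx": 0.166, "dy": 0.063, "dz": 0, "fingers": 0}]'

```text
t: 1.6
position: [0.6071, -0.1386, 0.2523]
ee_rot: [0.707, 0.707, 0.001, -0.001]
ft_force: [0.2, 0.1, -0.5]
gripper_width: 0.0878
gripper_force: 0.0
```

```bash
python3 go.py .605 -.139 .063 90
```

```text
t 1.6 pos [ 0.6071 -0.1386  0.2523] shift [-0.0008 -0.0021  0.1893] turn [-0.0001 -0.0019  0.0004] j [ 0.45  0.53 -0.42  1.6   0.23  1.07 -0.03] w 0.0878 F [ 0.2  0.1 -0.5]
```

Call:
servo_tool --series '[{"ax": 0, "ay": 0, "az": 0, "dx": 0, "dy": -0.001, "dz": 0.05, "fingers": 0}, {"ax": 0, "ay": 0, "az": 0, "dx": 0, "dy": -0.001, "dz": 0.1, "fingers": 0}, {"ax": 0, "ay": 0, "az": 0, "dx": 0, "dy": -0.001, "dz": 0.14, "fingers": 0.2}, {"ax": 0, "ay": 0, "az": 0, "dx": 0, "dy": -0.001, "dz": 0.17, "fingers": 0.4}, {"ax": 0, "ay": 0, "az": 0, "dx": 0, "dy": -0.001, "dz": 0.189, "fingers": 0.5}]'

```text
t: 2.1
position: [0.6025, -0.1431, 0.0606]
ee_rot: [0.71, 0.704, -0.002, -0.001]
ft_force: [-0.2, -0.6, -0.2]
gripper_width: 0.066
gripper_force: 0.0
```

Call:
servo_tool --series '[{"ax": 0, "ay": 0, "az": 0, "dx": 0, "dy": 0, "dz": 0, "fingers": 0.6}, {"ax": 0, "ay": 0, "az": 0, "dx": 0, "dy": 0, "dz": 0, "fingers": 0.65}]'

```text
t: 2.3
position: [0.6046, -0.1428, 0.064]
ee_rot: [0.709, 0.705, -0.0, 0.0]
ft_force: [0.6, -0.3, 0.8]
gripper_width: 0.0504
gripper_force: 0.0
```

Run:
```python
from m import *
im,d=snap('scene','s1'); im2,d2=snap('top','t1'); 
a=cv2.resize(im[150:250,260:400,::-1],(560,400)); b=cv2.resize(im2[130:230,280:340,::-1],(240,400)); cv2.imwrite('pics/g1.png',np.hstack([a,b]))
from go import go; go(.605,-.139,.063,90)
```

```text
t 2.4 pos [ 0.6057 -0.1425  0.0652] shift [ 0.0035 -0.0007  0.0022] turn [ 0.0021  0.0007 -0.0053] j [ 0.4   0.76 -0.34  1.71  0.35  0.73 -0.12] w 0.0421 F [-0.4 -0.1 -1.1]
```

View pics/g1.png

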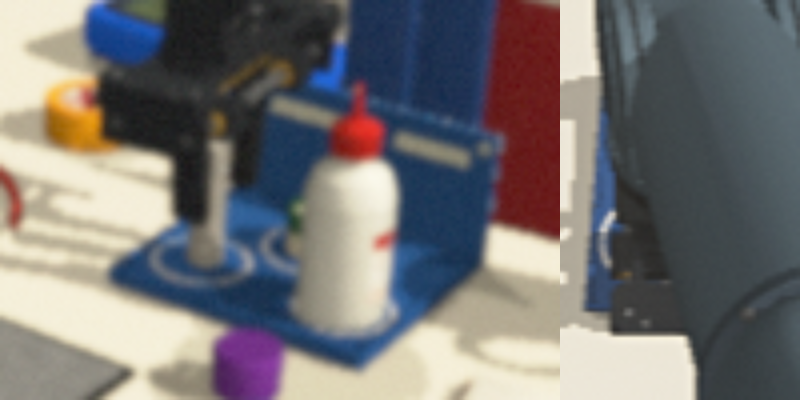

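The picture shows the torch standing between the two fingers (crop ~(215,190)), with the bottle clear to the right. Small correction, then grip.

Call:
servo_tool --series '[{"ax": 0, "ay": 0, "az": 0, "dx": 0.003, "dy": 0, "dz": 0.002, "fingers": 0.65}, {"ax": 0, "ay": 0, "az": 0, "dx": 0.003, "dy": 0, "dz": 0.002, "fingers": 0.65}, {"ax": 0, "ay": 0, "az": 0, "dx": 0.003, "dy": 0, "dz": 0.002, "fingers": 1}, {"ax": 0, "ay": 0, "az": 0, "dx": 0.003, "dy": 0, "dz": 0.002, "fingers": 1}, {"ax": 0, "ay": 0, "az": 0, "dx": 0.003, "dy": 0, "dz": 0.002, "fingers": 1}]' --grip_force 15

```text
t: 2.9
position: [0.6051, -0.1389, 0.0621]
ee_rot: [0.709, 0.706, 0.0, 0.0]
ft_force: [0.4, 1.0, 2.3]
gripper_width: 0.0224
gripper_force: 15.0
```

Call:
servo_tool --series '[{"ax": 0, "ay": 0, "az": 0, "dx": 0, "dy": 0, "dz": 0, "fingers": 1}, {"ax": 0, "ay": 0, "az": 0, "dx": 0, "dy": 0, "dz": 0, "fingers": 1}]'

```text
t: 3.1
position: [0.6051, -0.1389, 0.0621]
ee_rot: [0.709, 0.706, 0.0, 0.0]
ft_force: [-1.2, 0.7, 4.6]
gripper_width: 0.0228
gripper_force: 15.0
```

```bash
python3 go.py .605 -.139 .063 90
```

```text
t 3.1 pos [ 0.6051 -0.1389  0.0621] shift [-0.0001 -0.0001 -0.0009] turn [ 0.0004  0.0001 -0.004 ] j [ 0.39  0.76 -0.34  1.71  0.35  0.73 -0.13] w 0.0228 F [-1.2  0.7  4.6]
```

Call:
servo_tool --series '[{"ax": 0, "ay": 0, "az": 0, "dx": 0, "dy": 0, "dz": -0.02, "fingers": 1}, {"ax": 0, "ay": 0, "az": 0, "dx": 0, "dy": 0, "dz": -0.05, "fingers": 1}, {"ax": 0, "ay": 0, "az": 0, "dx": 0, "dy": 0, "dz": -0.08, "fingers": 1}, {"ax": 0, "ay": 0, "az": 0, "dx": 0.015, "dy": -0.025, "dz": -0.08, "fingers": 1}, {"ax": 0, "ay": 0, "az": 0, "dx": 0.035, "dy": -0.06, "dz": -0.08, "fingers": 1}]'

```text
t: 3.6
position: [0.546, -0.1043, 0.1424]
ee_rot: [0.709, 0.705, 0.001, 0.001]
ft_force: [-0.1, 0.5, -1.1]
gripper_width: 0.0227
gripper_force: 15.0
```

Call:
servo_tool --series '[{"ax": 0, "ay": 0, "az": 0, "dx": 0.02, "dy": -0.035, "dz": 0, "fingers": 1}, {"ax": 0, "ay": 0, "az": 0, "dx": 0.04, "dy": -0.07, "dz": 0, "fingers": 1}, {"ax": 0, "ay": 0, "az": 0, "dx": 0.06, "dy": -0.1, "dz": 0, "fingers": 1}, {"ax": 0, "ay": 0, "az": 0, "dx": 0.066, "dy": -0.112, "dz": 0.01, "fingers": 1}, {"ax": 0, "ay": 0, "az": 0, "dx": 0.066, "dy": -0.112, "dz": 0.04, "fingers": 1}]'

```text
t: 4.1
position: [0.4328, -0.0366, 0.1028]
ee_rot: [0.708, 0.706, 0.001, 0.001]
ft_force: [0.9, -0.8, -0.7]
gripper_width: 0.0228
gripper_force: 15.0
```

```bash
python3 go.py .433 -.038 .058 90
```

```text
t 4.1 pos [ 0.4328 -0.0366  0.1028] shift [-0.0014  0.      0.0448] turn [ 0.003   0.0006 -0.0024] j [ 0.31  0.47 -0.4   2.18  0.34  0.55 -0.34] w 0.0228 F [ 0.9 -0.8 -0.7]
```

Call:
servo_tool --series '[{"ax": 0.002, "ay": 0, "az": 0, "dx": -0.001, "dy": 0, "dz": 0.02, "fingers": 1}, {"ax": 0.002, "ay": 0, "az": 0, "dx": -0.001, "dy": 0, "dz": 0.036, "fingers": 1}, {"ax": 0.002, "ay": 0, "az": 0, "dx": -0.001, "dy": 0, "dz": 0.042, "fingers": 1}, {"ax": 0.002, "ay": 0, "az": 0, "dx": -0.001, "dy": 0, "dz": 0.044, "fingers": 1}, {"ax": 0.002, "ay": 0, "az": 0, "dx": -0.001, "dy": 0, "dz": 0.044, "fingers": 1}]'

```text
t: 4.6
position: [0.433, -0.0382, 0.058]
ee_rot: [0.708, 0.706, -0.001, -0.001]
ft_force: [-0.1, -0.6, -0.6]
gripper_width: 0.0227
gripper_force: 15.0
```

Call:
servo_tool --series '[{"ax": 0, "ay": 0, "az": 0, "dx": 0, "dy": 0, "dz": 0, "fingers": 0.6}, {"ax": 0, "ay": 0, "az": 0, "dx": 0, "dy": 0, "dz": 0, "fingers": 0.3}, {"ax": 0, "ay": 0, "az": 0, "dx": 0, "dy": 0, "dz": 0, "fingers": 0}, {"ax": 0, "ay": 0, "az": 0, "dx": 0, "dy": 0, "dz": 0, "fingers": 0}]'

```text
t: 5.0
position: [0.4334, -0.0383, 0.0578]
ee_rot: [0.709, 0.706, -0.001, -0.001]
ft_force: [0.7, 0.5, 0.0]
gripper_width: 0.0524
gripper_force: 0.0
```

```bash
python3 go.py .593 -.2355 .2 90
```

```text
t 5.0 pos [ 0.4334 -0.0383  0.0578] shift [-0.1965  0.1602 -0.1424] turn [-0.0017  0.     -0.0041] j [ 0.26  0.56 -0.34  2.18  0.41  0.46 -0.4 ] w 0.0524 F [0.7 0.5 0. ]
```

Call:
servo_tool --series '[{"ax": 0, "ay": 0, "az": 0, "dx": 0, "dy": 0, "dz": -0.04, "fingers": 0}, {"ax": 0, "ay": 0, "az": 0, "dx": 0, "dy": 0, "dz": -0.085, "fingers": 0}, {"ax": 0, "ay": 0, "az": 0, "dx": 0, "dy": 0, "dz": -0.13, "fingers": 0}, {"ax": 0, "ay": 0, "az": 0, "dx": -0.025, "dy": 0.02, "dz": -0.16, "fingers": 0}, {"ax": 0, "ay": 0, "az": 0, "dx": -0.055, "dy": 0.045, "dz": -0.175, "fingers": 0}]'

```text
t: 5.5
position: [0.4796, -0.0933, 0.236]
ee_rot: [0.708, 0.707, 0.0, 0.001]
ft_force: [1.5, 0.2, -0.3]
gripper_width: 0.0879
gripper_force: 0.0
```

Call:
servo_tool --series '[{"ax": 0, "ay": 0, "az": 0, "dx": -0.037, "dy": 0.03, "dz": 0, "fingers": 0}, {"ax": 0, "ay": 0, "az": 0, "dx": -0.074, "dy": 0.06, "dz": 0, "fingers": 0}, {"ax": 0, "ay": 0, "az": 0, "dx": -0.11, "dy": 0.09, "dz": 0, "fingers": 0}, {"ax": 0, "ay": 0, "az": 0, "dx": -0.142, "dy": 0.114, "dz": 0, "fingers": 0}, {"ax": 0, "ay": 0, "az": 0, "dx": -0.142, "dy": 0.114, "dz": 0, "fingers": 0}]'

```text
t: 6.0
position: [0.593, -0.2415, 0.2315]
ee_rot: [0.711, 0.703, -0.001, 0.0]
ft_force: [0.0, 0.3, -0.8]
gripper_width: 0.0882
gripper_force: 0.0
```

Run:
```python
from m import *
from go import go; np.set_printoptions(precision=4,suppress=True)
im,d=snap('scene','s2'); P=cloud('scene',d)
for k,c,rad,lo,hi,r in(('bottle',(.593,-.235),.04,.03,.08,.0265),('torch',(.433,-.038),.03,.015,.08,.0115)):
    m=(d>0)&(np.hypot(P[...,0]-c[0],P[...,1]-c[1])<rad)&(P[...,2]>lo)&(P[...,2]<hi); q=P[m]
    for a in(lo,(lo+hi)/2): s=q[(q[:,2]>a)&(q[:,2]<a+(hi-lo)/2)]; print(k,len(s),circ(s[:,:2],r))
go(.592,-.2348,.103,90)
```

```text
bottle 222 [ 0.5937 -0.2347]
bottle 221 [ 0.5934 -0.2348]
torch 121 [ 0.4349 -0.0357]
torch 118 [ 0.4347 -0.0357]
t 6.05 pos [ 0.592  -0.2382  0.2315] shift [0.0034 0.0003 0.1285] turn [-0.0026  0.0001 -0.0075] j [ 0.58  0.57 -0.39  1.57  0.24  1.05  0.12] w 0.0879 F [-0.  -0.2  0.4]
```

Call:
servo_tool --series '[{"ax": 0, "ay": 0, "az": 0, "dx": 0.001, "dy": 0, "dz": 0.03, "fingers": 0}, {"ax": 0, "ay": 0, "az": 0, "dx": 0.001, "dy": 0, "dz": 0.06, "fingers": 0}, {"ax": 0, "ay": 0, "az": 0, "dx": 0.001, "dy": 0, "dz": 0.09, "fingers": 0}, {"ax": 0, "ay": 0, "az": 0, "dx": 0.001, "dy": 0, "dz": 0.115, "fingers": 0}, {"ax": 0, "ay": 0, "az": 0, "dx": 0.001, "dy": 0, "dz": 0.12, "fingers": 0.1}]'

```text
t: 6.55
position: [0.5889, -0.2327, 0.1096]
ee_rot: [0.708, 0.706, -0.002, -0.004]
ft_force: [-0.7, 0.3, -0.3]
gripper_width: 0.0823
gripper_force: 0.0
```

Call:
servo_tool --series '[{"ax": 0, "ay": 0, "az": 0, "dx": 0, "dy": 0, "dz": 0.003, "fingers": 0.1}, {"ax": 0, "ay": 0, "az": 0, "dx": 0, "dy": 0, "dz": 0.005, "fingers": 0.1}, {"ax": 0, "ay": 0, "az": 0, "dx": 0, "dy": 0, "dz": 0.006, "fingers": 0.1}]'

```text
t: 6.85
position: [0.5923, -0.2349, 0.1077]
ee_rot: [0.708, 0.706, -0.0, 0.0]
ft_force: [0.8, 0.7, -0.3]
gripper_width: 0.0793
gripper_force: 0.0
```

```bash
python3 go.py .5917 -.2362 .103 90
```

```text
t 6.85 pos [ 0.5923 -0.2349  0.1077] shift [-0.0013 -0.0006  0.0047] turn [-0.0001  0.0006 -0.0039] j [ 0.55  0.72 -0.35  1.65  0.31  0.83  0.06] w 0.0793 F [ 0.8  0.7 -0.3]
```

Call:
servo_tool --series '[{"ax": 0, "ay": 0, "az": 0, "dx": -0.001, "dy": -0.0005, "dz": 0.002, "fingers": 0.1}, {"ax": 0, "ay": 0, "az": 0, "dx": -0.001, "dy": -0.0005, "dz": 0.004, "fingers": 0.1}, {"ax": 0, "ay": 0, "az": 0, "dx": -0.001, "dy": -0.0005, "dz": 0.006, "fingers": 0.1}, {"ax": 0, "ay": 0, "az": 0, "dx": -0.001, "dy": -0.0005, "dz": 0.006, "fingers": 0.1}]'

```text
t: 7.25
position: [0.5908, -0.2359, 0.1001]
ee_rot: [0.709, 0.706, -0.001, -0.001]
ft_force: [-0.3, 0.5, -0.7]
gripper_width: 0.0791
gripper_force: 0.0
```

Call:
servo_tool --series '[{"ax": 0, "ay": 0, "az": 0, "dx": 0, "dy": 0, "dz": 0, "fingers": 0.3}, {"ax": 0, "ay": 0, "az": 0, "dx": 0, "dy": 0, "dz": 0, "fingers": 0.6}, {"ax": 0, "ay": 0, "az": 0, "dx": 0, "dy": 0, "dz": 0, "fingers": 0.6}, {"ax": 0, "ay": 0, "az": 0, "dx": 0, "dy": 0, "dz": 0, "fingers": 0.6}, {"ax": 0, "ay": 0, "az": 0, "dx": 0, "dy": 0, "dz": 0, "fingers": 0.6}]' --grip_force 15

```text
t: 7.75
position: [0.5912, -0.2359, 0.1005]
ee_rot: [0.708, 0.706, -0.001, -0.001]
ft_force: [0.4, -0.4, 1.1]
gripper_width: 0.0523
gripper_force: 15.0
```

```bash
python3 go.py .427 -.122 .15 90
```

```text
t 7.75 pos [ 0.5912 -0.2359  0.1005] shift [ 0.1132 -0.1647 -0.0493] turn [-0.0017  0.     -0.0039] j [ 0.55  0.73 -0.35  1.66  0.32  0.82  0.06] w 0.0523 F [ 0.4 -0.4  1.1]
```

Call:
servo_tool --series '[{"ax": 0, "ay": 0, "az": 0, "dx": 0, "dy": 0, "dz": -0.015, "fingers": 0.6}, {"ax": 0, "ay": 0, "az": 0, "dx": 0, "dy": 0, "dz": -0.04, "fingers": 0.6}, {"ax": 0, "ay": 0, "az": 0, "dx": 0, "dy": 0, "dz": -0.06, "fingers": 0.6}, {"ax": 0, "ay": 0, "az": 0, "dx": 0.012, "dy": -0.018, "dz": -0.065, "fingers": 0.6}, {"ax": 0, "ay": 0, "az": 0, "dx": 0.033, "dy": -0.048, "dz": -0.065, "fingers": 0.6}]' --grip_force 18

```text
t: 8.25
position: [0.5449, -0.2038, 0.1678]
ee_rot: [0.709, 0.705, 0.0, 0.002]
ft_force: [0.0, -0.1, -1.1]
gripper_width: 0.0529
gripper_force: 18.0
```

Call:
servo_tool --series '[{"ax": 0, "ay": 0, "az": 0, "dx": 0.022, "dy": -0.032, "dz": 0, "fingers": 0.6}, {"ax": 0, "ay": 0, "az": 0, "dx": 0.044, "dy": -0.064, "dz": 0, "fingers": 0.6}, {"ax": 0, "ay": 0, "az": 0, "dx": 0.066, "dy": -0.096, "dz": 0, "fingers": 0.6}, {"ax": 0, "ay": 0, "az": 0, "dx": 0.08, "dy": -0.116, "dz": 0.01, "fingers": 0.6}, {"ax": 0, "ay": 0, "az": 0, "dx": 0.08, "dy": -0.116, "dz": 0.03, "fingers": 0.6}]'

```text
t: 8.75
position: [0.4257, -0.1209, 0.1371]
ee_rot: [0.708, 0.706, -0.001, -0.0]
ft_force: [0.9, -1.3, -0.7]
gripper_width: 0.0526
gripper_force: 18.0
```

```bash
python3 go.py .427 -.122 .0965 90
```

```text
t 8.75 pos [ 0.4257 -0.1209  0.1371] shift [-0.0011  0.0014  0.0406] turn [-0.0015  0.0013 -0.0019] j [ 0.53  0.41 -0.42  2.14  0.28  0.65 -0.09] w 0.0526 F [ 0.9 -1.3 -0.7]
```

Call:
servo_tool --series '[{"ax": 0, "ay": 0, "az": 0, "dx": -0.001, "dy": 0.001, "dz": 0.018, "fingers": 0.6}, {"ax": 0, "ay": 0, "az": 0, "dx": -0.001, "dy": 0.001, "dz": 0.032, "fingers": 0.6}, {"ax": 0, "ay": 0, "az": 0, "dx": -0.001, "dy": 0.001, "dz": 0.038, "fingers": 0.6}, {"ax": 0, "ay": 0, "az": 0, "dx": -0.001, "dy": 0.001, "dz": 0.04, "fingers": 0.6}, {"ax": 0, "ay": 0, "az": 0, "dx": -0.001, "dy": 0.001, "dz": 0.04, "fingers": 0.6}]'

```text
t: 9.25
position: [0.4288, -0.1233, 0.0964]
ee_rot: [0.708, 0.706, -0.001, -0.0]
ft_force: [-0.6, 0.2, -1.8]
gripper_width: 0.0522
gripper_force: 18.0
```

```bash
python3 go.py .427 -.122 .0965 90
```

```text
t 9.25 pos [ 0.4288 -0.1233  0.0964] shift [ 0.0013 -0.0018 -0.0001] turn [-0.0015  0.0004 -0.0039] j [ 0.49  0.49 -0.37  2.15  0.33  0.56 -0.13] w 0.0522 F [-0.6  0.2 -1.8]
```

Call:
servo_tool --series '[{"ax": 0, "ay": 0, "az": 0, "dx": 0, "dy": 0, "dz": 0.0005, "fingers": 0.5}, {"ax": 0, "ay": 0, "az": 0, "dx": 0, "dy": 0, "dz": 0.0005, "fingers": 0.2}, {"ax": 0, "ay": 0, "az": 0, "dx": 0, "dy": 0, "dz": 0.0005, "fingers": 0.1}, {"ax": 0, "ay": 0, "az": 0, "dx": 0, "dy": 0, "dz": 0.0005, "fingers": 0.05}]'

```text
t: 9.65
position: [0.4286, -0.1233, 0.0954]
ee_rot: [0.709, 0.706, -0.001, -0.001]
ft_force: [-1.2, -0.9, -0.2]
gripper_width: 0.0748
gripper_force: 0.0
```

Call:
servo_tool --series '[{"ax": 0, "ay": 0, "az": 0, "dx": 0, "dy": 0, "dz": -0.02, "fingers": 0}, {"ax": 0, "ay": 0, "az": 0, "dx": 0, "dy": 0, "dz": -0.05, "fingers": 0}, {"ax": 0, "ay": 0, "az": 0, "dx": 0, "dy": 0, "dz": -0.085, "fingers": 0}, {"ax": 0, "ay": 0, "az": 0, "dx": 0, "dy": 0, "dz": -0.11, "fingers": 0}, {"ax": 0, "ay": 0, "az": 0.1, "dx": -0.01, "dy": 0.03, "dz": -0.12, "fingers": 0}]'

```text
t: 10.15
position: [0.4572, -0.1331, 0.2174]
ee_rot: [0.743, 0.669, -0.001, -0.0]
ft_force: [0.7, -0.4, 0.4]
gripper_width: 0.0883
gripper_force: 0.0
```

```bash
python3 go.py .653 -.1905 .15 0
```

```text
t 10.15 pos [ 0.4572 -0.1331  0.2174] shift [-0.0365  0.2009  0.0671] turn [-3.000e-04  2.500e-03  1.466e+00] j [ 0.56  0.33 -0.45  2.    0.19  0.86 -0.09] w 0.0883 F [ 0.7 -0.4  0.4]
```

Call:
servo_tool --series '[{"ax": 0, "ay": 0, "az": 0.145, "dx": -0.007, "dy": 0.04, "dz": 0, "fingers": 0}, {"ax": 0, "ay": 0, "az": 0.29, "dx": -0.014, "dy": 0.08, "dz": 0, "fingers": 0}, {"ax": 0, "ay": 0, "az": 0.435, "dx": -0.021, "dy": 0.12, "dz": 0, "fingers": 0}, {"ax": 0, "ay": 0, "az": 0.58, "dx": -0.029, "dy": 0.16, "dz": 0, "fingers": 0}, {"ax": 0, "ay": 0, "az": 0.726, "dx": -0.036, "dy": 0.2, "dz": 0, "fingers": 0}]'

```text
t: 10.65
position: [0.6551, -0.1905, 0.2145]
ee_rot: [0.933, 0.359, -0.001, -0.0]
ft_force: [0.9, -0.6, 0.1]
gripper_width: 0.0887
gripper_force: 0.0
```

Call:
servo_tool --series '[{"ax": 0, "ay": 0, "az": 0.148, "dx": 0, "dy": 0, "dz": 0.02, "fingers": 0.1}, {"ax": 0, "ay": 0, "az": 0.296, "dx": 0, "dy": 0, "dz": 0.045, "fingers": 0.1}, {"ax": 0, "ay": 0, "az": 0.444, "dx": 0, "dy": 0, "dz": 0.07, "fingers": 0.1}, {"ax": 0, "ay": 0, "az": 0.592, "dx": 0, "dy": 0, "dz": 0.09, "fingers": 0.1}, {"ax": 0, "ay": 0, "az": 0.74, "dx": 0, "dy": 0, "dz": 0.1, "fingers": 0.1}]'

```text
t: 11.15
position: [0.6522, -0.1895, 0.1123]
ee_rot: [1.0, -0.003, -0.003, -0.0]
ft_force: [-0.1, 0.1, 0.6]
gripper_width: 0.0793
gripper_force: 0.0
```

Run:
```python
from m import *
from go import go
im,d=snap('scene','s3'); P=cloud('scene',d)
print(topface('scene',d,P,(.653,-.1903),.03,.037))
cv2.imwrite('pics/g3.png',cv2.resize(im[150:290,200:430,::-1],None,fx=3.4,fy=3.4))
go(.653,-.1905,.020,0)
```

```text
(array([ 0.64819507, -0.19026953]), 0.027585182189941406, np.float64(0.0377226401678773), array([ 0.64937142, -0.19307443]), 133)
t 11.2 pos [ 0.6518 -0.1891  0.1113] shift [0.0018 0.0015 0.0913] turn [-0.0012  0.0067 -0.0118] j [ 0.24  0.75 -0.04  1.54  0.04  0.86 -1.4 ] w 0.0796 F [-0.1 -0.2 -0.7]
```

View pics/g3.png

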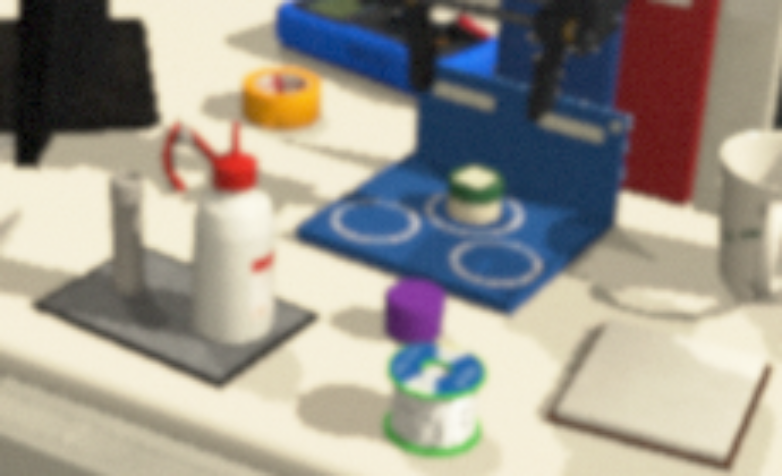

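The picture shows the bottle and torch upright on the mat, all three rings free (crop ~(375,221), (496,263), (474,214)) and the jar in the back ring under the open gripper. Going down on the jar.

Call:
servo_tool --series '[{"ax": 0, "ay": 0.006, "az": 0.03, "dx": 0.001, "dy": 0.001, "dz": 0.03, "fingers": 0.1}, {"ax": 0, "ay": 0.006, "az": 0.068, "dx": 0.001, "dy": 0.001, "dz": 0.055, "fingers": 0.1}, {"ax": 0, "ay": 0.006, "az": 0.068, "dx": 0.001, "dy": 0.001, "dz": 0.075, "fingers": 0.2}, {"ax": 0, "ay": 0.006, "az": 0.068, "dx": 0.001, "dy": 0.001, "dz": 0.083, "fingers": 0.2}, {"ax": 0, "ay": 0.006, "az": 0.068, "dx": 0.001, "dy": 0.001, "dz": 0.085, "fingers": 0.2}]'

```text
t: 11.7
position: [0.6541, -0.1907, 0.0292]
ee_rot: [0.999, -0.033, 0.001, -0.0]
ft_force: [0.0, -0.0, 0.9]
gripper_width: 0.0702
gripper_force: 0.0
```

Run:
```python
from m import *
from go import go; np.set_printoptions(precision=4,suppress=True)
go(.6525,-.1905,.025,-4.6)
im,d=load('s3'); P=cloud('scene',d); g=im.min(2)
cs={'FL':(375,221),'FR':(496,263),'B':(474,214)}
for k,c in cs.items():
    c=np.array(c)/3.4+[200,150]; w=onplane('scene',[c],.008)[0,:2]
    m=(d>0)&(abs(P[...,2]-.008)<.008)&(g>110); v,u=np.nonzero(m); q=onplane('scene',np.c_[u,v],.008)[:,:2]
    r=np.hypot(*(q-w).T); s=q[(r>.022)&(r<.044)]
    f=least_squares(lambda p:np.hypot(*(s-p[:2]).T)-p[2],[*w,.032],loss='soft_l1',f_scale=.002); print(k,f.x,len(s),'unbiased',f.x[:2]-[.0018,.0023])
```

```text
t 11.7 pos [ 0.6541 -0.1907  0.0292] shift [-0.0016 -0.0001  0.0042] turn [-0.0005 -0.0028  0.0148] j [ 0.24  0.86 -0.03  1.55  0.03  0.72 -1.44] w 0.0702 F [ 0.  -0.   0.9]
FL [ 0.6086 -0.1327  0.0304] 89 unbiased [ 0.6068 -0.135 ]
FR [ 0.6    -0.2342  0.03  ] 89 unbiased [ 0.5982 -0.2365]
B [ 0.6604 -0.1878  0.0338] 56 unbiased [ 0.6586 -0.1901]
```

Call:
servo_tool --series '[{"ax": 0, "ay": 0, "az": 0.01, "dx": -0.001, "dy": 0, "dz": 0.002, "fingers": 0.2}, {"ax": 0, "ay": 0, "az": 0.01, "dx": -0.001, "dy": 0, "dz": 0.003, "fingers": 0.4}, {"ax": 0, "ay": 0, "az": 0.01, "dx": -0.001, "dy": 0, "dz": 0.003, "fingers": 0.8}, {"ax": 0, "ay": 0, "az": 0.01, "dx": -0.001, "dy": 0, "dz": 0.003, "fingers": 0.8}, {"ax": 0, "ay": 0, "az": 0.01, "dx": -0.001, "dy": 0, "dz": 0.003, "fingers": 0.8}]' --grip_force 15

```text
t: 12.2
position: [0.6538, -0.1909, 0.0272]
ee_rot: [0.999, -0.039, 0.002, 0.0]
ft_force: [-0.0, -0.4, 0.8]
gripper_width: 0.0404
gripper_force: 3.6
```

Call:
servo_tool --series '[{"ax": 0, "ay": 0, "az": 0, "dx": 0, "dy": 0, "dz": 0, "fingers": 0.8}, {"ax": 0, "ay": 0, "az": 0, "dx": 0, "dy": 0, "dz": 0, "fingers": 0.8}]'

```text
t: 12.4
position: [0.6538, -0.1909, 0.0272]
ee_rot: [0.999, -0.039, 0.002, 0.0]
ft_force: [-1.2, -0.4, 3.4]
gripper_width: 0.0401
gripper_force: 15.0
```

```bash
python3 go.py .507 -.390 .15 -4.6
```

```text
t 12.4 pos [ 0.6538 -0.1909  0.0272] shift [-0.1304  0.2098 -0.1234] turn [ 0.     -0.0046  0.0032] j [ 0.24  0.86 -0.03  1.55  0.03  0.72 -1.45] w 0.0401 F [-1.2 -0.4  3.4]
```

Call:
servo_tool --series '[{"ax": 0, "ay": 0, "az": 0, "dx": 0, "dy": 0, "dz": -0.02, "fingers": 0.8}, {"ax": 0, "ay": 0, "az": 0, "dx": 0, "dy": 0, "dz": -0.055, "fingers": 0.8}, {"ax": 0, "ay": 0, "az": 0, "dx": 0, "dy": 0, "dz": -0.095, "fingers": 0.8}, {"ax": 0, "ay": 0, "az": 0, "dx": -0.015, "dy": 0.02, "dz": -0.123, "fingers": 0.8}, {"ax": 0, "ay": 0, "az": 0, "dx": -0.035, "dy": 0.055, "dz": -0.123, "fingers": 0.8}]'

```text
t: 12.9
position: [0.6182, -0.2408, 0.1559]
ee_rot: [0.999, -0.036, 0.007, 0.0]
ft_force: [0.0, -0.5, -0.7]
gripper_width: 0.0398
gripper_force: 15.0
```

Call:
servo_tool --series '[{"ax": 0, "ay": 0, "az": 0, "dx": -0.022, "dy": 0.036, "dz": 0, "fingers": 0.8}, {"ax": 0, "ay": 0, "az": 0, "dx": -0.044, "dy": 0.072, "dz": 0, "fingers": 0.8}, {"ax": 0, "ay": 0, "az": 0, "dx": -0.066, "dy": 0.108, "dz": 0, "fingers": 0.8}, {"ax": 0, "ay": 0, "az": 0, "dx": -0.085, "dy": 0.14, "dz": 0.01, "fingers": 0.8}, {"ax": 0, "ay": 0, "az": 0, "dx": -0.095, "dy": 0.155, "dz": 0.035, "fingers": 0.8}]'

```text
t: 13.4
position: [0.5057, -0.3958, 0.1174]
ee_rot: [0.999, -0.041, 0.004, 0.003]
ft_force: [0.1, -0.4, -0.7]
gripper_width: 0.0399
gripper_force: 15.0
```

Run:
```python
from m import *
from go import go
im,d=snap('top','t3')
cv2.imwrite('pics/g4.png',cv2.resize(im[125:290,235:435,::-1],None,fx=3.6,fy=3.6,interpolation=cv2.INTER_CUBIC))
go(.507,-.390,.0292,-4.6)
```

```text
t 13.45 pos [ 0.5013 -0.3955  0.1118] shift [ 0.0053 -0.0061  0.0826] turn [ 0.0021  0.0006 -0.0038] j [ 0.61  0.69 -0.02  1.66  0.02  0.79 -1.07] w 0.0403 F [-2.8 -0.3 -3.3]
```

View pics/g4.png

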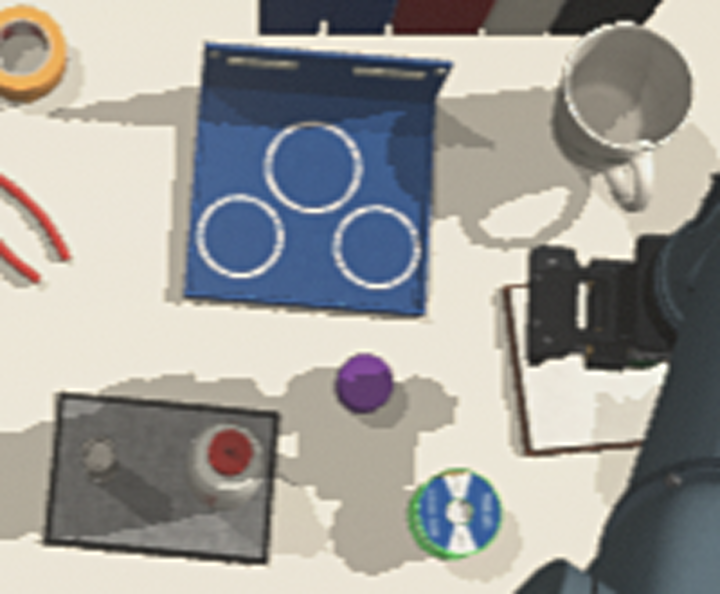

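The top crop shows all three rings clean (crop (314,167), (240,236), (376,246)), torch and bottle on the mat. Fitting the rings and checking top-camera bias with the placed objects.

Call:
servo_tool --series '[{"ax": 0, "ay": 0, "az": 0, "dx": 0.005, "dy": -0.006, "dz": 0.02, "fingers": 0.8}, {"ax": 0, "ay": 0, "az": 0, "dx": 0.005, "dy": -0.006, "dz": 0.04, "fingers": 0.8}, {"ax": 0, "ay": 0, "az": 0, "dx": 0.005, "dy": -0.006, "dz": 0.055, "fingers": 0.8}, {"ax": 0, "ay": 0, "az": 0, "dx": 0.005, "dy": -0.006, "dz": 0.062, "fingers": 0.8}, {"ax": 0, "ay": 0, "az": 0, "dx": 0.005, "dy": -0.006, "dz": 0.062, "fingers": 0.8}]'

```text
t: 13.95
position: [0.5128, -0.3841, 0.0518]
ee_rot: [0.999, -0.038, 0.001, -0.0]
ft_force: [-0.4, -0.3, -0.3]
gripper_width: 0.0398
gripper_force: 15.0
```

Run:
```python
from m import *
from go import go; np.set_printoptions(precision=4,suppress=True)
go(.507,-.390,.0292,-4.6)
im,d=load('t3'); P=cloud('top',d); g=im.min(2).astype(int); 
for k,c in{'FL':(240,236),'FR':(376,246),'B':(314,167)}.items():
    c=np.array(c)/3.6+[235,125]-.36; w=onplane('top',[c],.008)[0,:2]
    v,u=np.mgrid[c[1]-17:c[1]+17,c[0]-17:c[0]+17].astype(int).reshape(2,-1); q=onplane('top',np.c_[u,v],.008)[:,:2]; r=np.hypot(*(q-w).T)
    R=.0335 if k=='B' else .030
    ok=(abs(r-R)<.007)&(g[v,u]>90); s=q[ok]; wt=g[v,u][ok]-85.
    f=least_squares(lambda p:np.sqrt(wt)*(np.hypot(*(s-p[:2]).T)-p[2]),[*w,R]); print(k,f.x,ok.sum(),'z',np.median(P[v[ok],u[ok],2]))
print('torch',topface('top',d,P,(.433,-.038),.025,.088)); print('decoy',topface('top',d,P,(.49,-.224),.035,.029))
m=(d>0)&(np.hypot(P[...,0]-.428,P[...,1]+.123)<.035)&(P[...,2]>.112)
q=P[m]; print('bottle spout',q[q[:,2]>.125].mean(0))
```

```text
t 13.95 pos [ 0.5128 -0.3841  0.0518] shift [-0.0053  0.0063  0.0226] turn [-0.0008 -0.0027  0.0034] j [ 0.59  0.78 -0.02  1.67  0.02  0.69 -1.09] w 0.0398 F [-0.4 -0.3 -0.3]
FL [ 0.602  -0.1377  0.0295] 184 z 0.008012540177218863
FR [ 0.5941 -0.2374  0.0295] 181 z 0.0076124772051799905
B [ 0.6547 -0.1921  0.0334] 196 z 0.008103350897012307
torch (array([ 0.4324, -0.039 ]), 0.01145076560974121, np.float64(0.0848759756767995), array([ 0.4326, -0.0388]), 58)
decoy (array([ 0.4903, -0.2228]), 0.02079655075073242, np.float64(0.028833844213803195), array([ 0.4908, -0.2227]), 201)
bottle spout [ 0.4283 -0.1234  0.1284]
```

Call:
servo_tool --series '[{"ax": 0, "ay": 0, "az": 0, "dx": -0.005, "dy": 0.007, "dz": 0.008, "fingers": 0.8}, {"ax": 0, "ay": 0, "az": 0, "dx": -0.005, "dy": 0.007, "dz": 0.014, "fingers": 0.8}, {"ax": 0, "ay": 0, "az": 0, "dx": -0.005, "dy": 0.007, "dz": 0.018, "fingers": 0.8}, {"ax": 0, "ay": 0, "az": 0, "dx": -0.005, "dy": 0.007, "dz": 0.02, "fingers": 0.8}, {"ax": 0, "ay": 0, "az": 0, "dx": -0.005, "dy": 0.007, "dz": 0.02, "fingers": 0.8}]'

```text
t: 14.45
position: [0.5076, -0.3909, 0.032]
ee_rot: [0.999, -0.038, 0.002, -0.0]
ft_force: [0.0, 0.1, -0.2]
gripper_width: 0.0403
gripper_force: 15.0
```

```bash
python3 go.py .507 -.391 .0292 -4.6
```

```text
t 14.45 pos [ 0.5076 -0.3909  0.032 ] shift [-0.0006  0.0002  0.0028] turn [-0.0005 -0.0038  0.0033] j [ 0.6   0.81 -0.02  1.67  0.02  0.66 -1.08] w 0.0403 F [ 0.   0.1 -0.2]
```

Call:
servo_tool --series '[{"ax": 0, "ay": 0, "az": 0, "dx": -0.0005, "dy": 0, "dz": 0.0015, "fingers": 0.8}, {"ax": 0, "ay": 0, "az": 0, "dx": -0.0005, "dy": 0, "dz": 0.0025, "fingers": 0.8}, {"ax": 0, "ay": 0, "az": 0, "dx": -0.0005, "dy": 0, "dz": 0.0025, "fingers": 0.5}, {"ax": 0, "ay": 0, "az": 0, "dx": -0.0005, "dy": 0, "dz": 0.0025, "fingers": 0.2}, {"ax": 0, "ay": 0, "az": 0, "dx": -0.0005, "dy": 0, "dz": 0.0025, "fingers": 0}]'

```text
t: 14.95
position: [0.5072, -0.3912, 0.0299]
ee_rot: [0.999, -0.039, 0.002, 0.0]
ft_force: [-0.3, 0.3, 0.0]
gripper_width: 0.0575
gripper_force: 0.0
```

Call:
servo_tool --series '[{"ax": 0, "ay": 0, "az": 0, "dx": 0, "dy": 0, "dz": -0.02, "fingers": 0}, {"ax": 0, "ay": 0, "az": 0, "dx": 0, "dy": 0, "dz": -0.06, "fingers": 0}, {"ax": 0, "ay": 0, "az": 0, "dx": 0, "dy": 0, "dz": -0.1, "fingers": 0}, {"ax": 0, "ay": 0, "az": 0, "dx": -0.03, "dy": -0.03, "dz": -0.12, "fingers": 0}, {"ax": 0, "ay": 0, "az": 0, "dx": -0.06, "dy": -0.06, "dz": -0.12, "fingers": 0}]'

```text
t: 15.45
position: [0.453, -0.3278, 0.1528]
ee_rot: [0.999, -0.039, 0.005, 0.002]
ft_force: [0.9, 0.6, -1.0]
gripper_width: 0.0882
gripper_force: 0.0
```

Run:
```python
from m import *
from go import go; np.set_printoptions(precision=4,suppress=True)
go(.398,-.284,.027,-4.6)
im,d=snap('scene','s4'); P=cloud('scene',d)
print('jar',topface('scene',d,P,(.507,-.391),.035,.039)); 
v,u=np.nonzero((d>0)&(np.hypot(P[...,0]-.507,P[...,1]+.391)<.04)&(P[...,2]>.02)&(P[...,2]<.033)); print(circ(P[v,u][:,:2],.0205),len(u))
```

```text
t 15.45 pos [ 0.453  -0.3278  0.1528] shift [-0.0596 -0.0398  0.1251] turn [ 0.0034 -0.0105  0.0022] j [ 0.57  0.51 -0.03  1.87  0.02  0.75 -1.12] w 0.0882 F [ 0.9  0.6 -1. ]
jar (array([ 0.5028, -0.3901]), 0.02538323211669922, np.float64(0.039790541489658215), array([ 0.5025, -0.3911]), 205)
[ 0.5097 -0.3892] 94
```

Call:
servo_tool --series '[{"ax": 0, "ay": 0, "az": 0, "dx": -0.025, "dy": -0.018, "dz": 0, "fingers": 0}, {"ax": 0, "ay": 0, "az": 0, "dx": -0.048, "dy": -0.034, "dz": 0, "fingers": 0}, {"ax": 0, "ay": 0, "az": 0, "dx": -0.058, "dy": -0.04, "dz": 0, "fingers": 0}, {"ax": 0, "ay": 0, "az": 0, "dx": -0.058, "dy": -0.04, "dz": 0.01, "fingers": 0}, {"ax": 0, "ay": 0, "az": 0, "dx": -0.058, "dy": -0.04, "dz": 0.04, "fingers": 0}]'

```text
t: 16.0
position: [0.3999, -0.2845, 0.1106]
ee_rot: [0.999, -0.039, 0.005, 0.002]
ft_force: [0.1, -0.7, -0.2]
gripper_width: 0.0882
gripper_force: 0.0
```

```bash
python3 go.py .398 -.284 .025 -4.6
```

```text
t 16.0 pos [ 0.3999 -0.2845  0.1106] shift [-0.0028 -0.0006  0.0856] turn [ 0.0032 -0.0105  0.0028] j [ 0.56  0.49 -0.04  2.06  0.03  0.58 -1.15] w 0.0882 F [ 0.1 -0.7 -0.2]
```

Call:
servo_tool --series '[{"ax": 0.002, "ay": -0.007, "az": 0, "dx": -0.003, "dy": 0, "dz": 0.03, "fingers": 0}, {"ax": 0.002, "ay": -0.007, "az": 0, "dx": -0.003, "dy": 0, "dz": 0.055, "fingers": 0}, {"ax": 0.002, "ay": -0.007, "az": 0, "dx": -0.003, "dy": 0, "dz": 0.075, "fingers": 0}, {"ax": 0.002, "ay": -0.007, "az": 0, "dx": -0.003, "dy": 0, "dz": 0.085, "fingers": 0}, {"ax": 0.002, "ay": -0.007, "az": 0, "dx": -0.003, "dy": 0, "dz": 0.085, "fingers": 0}]'

```text
t: 16.5
position: [0.3943, -0.2823, 0.0227]
ee_rot: [0.999, -0.039, -0.002, -0.002]
ft_force: [0.1, -0.8, 0.8]
gripper_width: 0.0881
gripper_force: 0.0
```

```bash
python3 go.py .398 -.284 .025 -4.6
```

```text
t 16.5 pos [ 0.3943 -0.2823  0.0227] shift [ 0.0039  0.0014 -0.0023] turn [-0.0028  0.0045  0.003 ] j [ 0.55  0.66 -0.03  2.08  0.04  0.41 -1.16] w 0.0881 F [ 0.1 -0.8  0.8]
```

Call:
servo_tool --series '[{"ax": -0.002, "ay": 0.004, "az": 0, "dx": 0.003, "dy": 0.001, "dz": -0.001, "fingers": 0}, {"ax": -0.002, "ay": 0.004, "az": 0, "dx": 0.003, "dy": 0.001, "dz": -0.001, "fingers": 0.1}, {"ax": -0.002, "ay": 0.004, "az": 0, "dx": 0.003, "dy": 0.001, "dz": -0.001, "fingers": 0.6}, {"ax": -0.002, "ay": 0.004, "az": 0, "dx": 0.003, "dy": 0.001, "dz": -0.001, "fingers": 0.6}, {"ax": -0.002, "ay": 0.004, "az": 0, "dx": 0.003, "dy": 0.001, "dz": -0.001, "fingers": 0.6}]' --grip_force 25

```text
t: 17.0
position: [0.3973, -0.2836, 0.0257]
ee_rot: [0.999, -0.039, 0.001, 0.0]
ft_force: [-1.0, 0.2, 3.4]
gripper_width: 0.059
gripper_force: 25.0
```

Call:
servo_tool --series '[{"ax": 0, "ay": 0, "az": 0, "dx": 0, "dy": 0, "dz": 0, "fingers": 0.6}, {"ax": 0, "ay": 0, "az": 0, "dx": 0, "dy": 0, "dz": 0, "fingers": 0.6}]'

```text
t: 17.2
position: [0.3973, -0.2835, 0.0257]
ee_rot: [0.999, -0.039, 0.001, 0.0]
ft_force: [-1.5, 0.2, 6.5]
gripper_width: 0.059
gripper_force: 25.0
```

```bash
python3 go.py .655 -.1915 .16 -4.6
```

```text
t 17.2 pos [ 0.3973 -0.2835  0.0257] shift [ 0.25   -0.1116 -0.134 ] turn [ 0.0003 -0.0015  0.0031] j [ 0.55  0.65 -0.03  2.07  0.04  0.41 -1.16] w 0.059 F [-1.5  0.2  6.5]
```

Call:
servo_tool --series '[{"ax": 0, "ay": 0, "az": 0, "dx": 0, "dy": 0, "dz": -0.02, "fingers": 0.6}, {"ax": 0, "ay": 0, "az": 0, "dx": 0, "dy": 0, "dz": -0.055, "fingers": 0.6}, {"ax": 0, "ay": 0, "az": 0, "dx": 0, "dy": 0, "dz": -0.095, "fingers": 0.6}, {"ax": 0, "ay": 0, "az": 0, "dx": 0.015, "dy": 0, "dz": -0.125, "fingers": 0.6}, {"ax": 0, "ay": 0, "az": 0, "dx": 0.045, "dy": -0.01, "dz": -0.135, "fingers": 0.6}]'

```text
t: 17.7
position: [0.4417, -0.2792, 0.163]
ee_rot: [0.999, -0.041, 0.001, 0.001]
ft_force: [0.9, -0.2, -2.4]
gripper_width: 0.0587
gripper_force: 25.0
```

Call:
servo_tool --series '[{"ax": 0, "ay": 0, "az": 0, "dx": 0.04, "dy": -0.02, "dz": 0, "fingers": 0.6}, {"ax": 0, "ay": 0, "az": 0, "dx": 0.08, "dy": -0.04, "dz": 0, "fingers": 0.6}, {"ax": 0, "ay": 0, "az": 0, "dx": 0.12, "dy": -0.06, "dz": 0, "fingers": 0.6}, {"ax": 0, "ay": 0, "az": 0, "dx": 0.16, "dy": -0.08, "dz": 0, "fingers": 0.6}, {"ax": 0, "ay": 0, "az": 0, "dx": 0.19, "dy": -0.095, "dz": 0, "fingers": 0.6}]'

```text
t: 18.2
position: [0.6412, -0.1943, 0.1596]
ee_rot: [0.999, -0.038, 0.0, -0.001]
ft_force: [1.2, 0.2, -3.3]
gripper_width: 0.059
gripper_force: 25.0
```

Call:
servo_tool --series '[{"ax": 0, "ay": 0, "az": 0, "dx": 0.012, "dy": -0.005, "dz": 0, "fingers": 0.6}, {"ax": 0, "ay": 0, "az": 0, "dx": 0.015, "dy": -0.006, "dz": 0, "fingers": 0.6}, {"ax": 0, "ay": 0, "az": 0, "dx": 0.015, "dy": -0.006, "dz": 0, "fingers": 0.6}]'

```text
t: 18.5
position: [0.6539, -0.1921, 0.1595]
ee_rot: [0.999, -0.039, -0.001, -0.0]
ft_force: [-0.2, -1.2, -3.1]
gripper_width: 0.0589
gripper_force: 25.0
```

```bash
python3 go.py .6545 -.1915 .0337 -4.6
```

```text
t 18.5 pos [ 0.6539 -0.1921  0.1595] shift [ 0.0007 -0.0006  0.1258] turn [-0.      0.0011  0.0032] j [ 0.25  0.69 -0.04  1.51  0.03  0.94 -1.45] w 0.0589 F [-0.2 -1.2 -3.1]
```

Call:
servo_tool --series '[{"ax": 0, "ay": 0, "az": 0, "dx": 0.001, "dy": 0, "dz": 0.03, "fingers": 0.6}, {"ax": 0, "ay": 0, "az": 0, "dx": 0.001, "dy": 0, "dz": 0.06, "fingers": 0.6}, {"ax": 0, "ay": 0, "az": 0, "dx": 0.001, "dy": 0, "dz": 0.09, "fingers": 0.6}, {"ax": 0, "ay": 0, "az": 0, "dx": 0.001, "dy": 0, "dz": 0.112, "fingers": 0.6}, {"ax": 0, "ay": 0, "az": 0, "dx": 0.001, "dy": 0, "dz": 0.115, "fingers": 0.6}]'

```text
t: 19.0
position: [0.6519, -0.1927, 0.0422]
ee_rot: [0.999, -0.039, -0.003, -0.0]
ft_force: [-0.6, 0.0, -3.0]
gripper_width: 0.0589
gripper_force: 25.0
```

Call:
servo_tool --series '[{"ax": 0, "ay": 0, "az": 0, "dx": 0, "dy": 0, "dz": 0.001, "fingers": 0.6}, {"ax": 0, "ay": 0, "az": 0, "dx": 0, "dy": 0, "dz": 0.002, "fingers": 0.6}]'

```text
t: 19.2
position: [0.6565, -0.1928, 0.0451]
ee_rot: [0.999, -0.039, 0.002, 0.0]
ft_force: [-0.2, -0.5, -2.9]
gripper_width: 0.0589
gripper_force: 25.0
```

```bash
python3 go.py .6545 -.1915 .0337 -4.6
```

```text
t 19.2 pos [ 0.6565 -0.1928  0.0451] shift [-0.0022 -0.0012  0.0114] turn [ 0.0005 -0.0031  0.0024] j [ 0.25  0.84 -0.04  1.54  0.04  0.75 -1.46] w 0.0589 F [-0.2 -0.5 -2.9]
```

Call:
servo_tool --series '[{"ax": 0, "ay": 0, "az": 0, "dx": -0.001, "dy": -0.001, "dz": 0.003, "fingers": 0.6}, {"ax": 0, "ay": 0, "az": 0, "dx": -0.001, "dy": -0.001, "dz": 0.005, "fingers": 0.6}, {"ax": 0, "ay": 0, "az": 0, "dx": -0.001, "dy": -0.001, "dz": 0.007, "fingers": 0.6}, {"ax": 0, "ay": 0, "az": 0, "dx": -0.001, "dy": -0.001, "dz": 0.008, "fingers": 0.6}, {"ax": 0, "ay": 0, "az": 0, "dx": -0.001, "dy": -0.001, "dz": 0.008, "fingers": 0.6}]'

```text
t: 19.7
position: [0.6549, -0.1909, 0.0354]
ee_rot: [0.999, -0.039, 0.0, -0.0]
ft_force: [-0.5, 0.6, -2.1]
gripper_width: 0.0592
gripper_force: 25.0
```

```bash
python3 go.py .6545 -.1915 .0337 -4.6
```

```text
t 19.7 pos [ 0.6549 -0.1909  0.0354] shift [-0.0004  0.0006  0.0017] turn [-0.0001 -0.0008  0.0032] j [ 0.24  0.86 -0.04  1.55  0.04  0.74 -1.46] w 0.0592 F [-0.5  0.6 -2.1]
```

Call:
servo_tool --series '[{"ax": 0, "ay": 0, "az": 0, "dx": 0, "dy": 0.0005, "dz": 0.001, "fingers": 0.6}, {"ax": 0, "ay": 0, "az": 0, "dx": 0, "dy": 0.0005, "dz": 0.0015, "fingers": 0.6}, {"ax": 0, "ay": 0, "az": 0, "dx": 0, "dy": 0.0005, "dz": 0.0015, "fingers": 0.3}, {"ax": 0, "ay": 0, "az": 0, "dx": 0, "dy": 0.0005, "dz": 0.0015, "fingers": 0.05}, {"ax": 0, "ay": 0, "az": 0, "dx": 0, "dy": 0.0005, "dz": 0.0015, "fingers": 0}]'

```text
t: 20.2
position: [0.6554, -0.1915, 0.0344]
ee_rot: [0.999, -0.039, 0.001, 0.0]
ft_force: [0.5, 0.4, -0.4]
gripper_width: 0.0753
gripper_force: 0.0
```

Call:
servo_tool --series '[{"ax": 0, "ay": 0, "az": 0, "dx": 0, "dy": 0, "dz": -0.02, "fingers": 0}, {"ax": 0, "ay": 0, "az": 0, "dx": 0, "dy": 0, "dz": -0.06, "fingers": 0}, {"ax": 0, "ay": 0, "az": 0, "dx": 0, "dy": 0, "dz": -0.1, "fingers": 0}, {"ax": 0, "ay": 0, "az": -0.1, "dx": -0.02, "dy": 0, "dz": -0.145, "fingers": 0}, {"ax": 0, "ay": 0, "az": -0.24, "dx": -0.05, "dy": 0, "dz": -0.18, "fingers": 0}]'

```text
t: 20.7
position: [0.6064, -0.1876, 0.2184]
ee_rot: [0.996, 0.084, 0.003, 0.001]
ft_force: [-0.0, 0.1, 0.5]
gripper_width: 0.0881
gripper_force: 0.0
```

```bash
python3 go.py .4286 -.1233 .215 90
```

```text
t 20.7 pos [ 0.6064 -0.1876  0.2184] shift [-0.1646 -0.0931  0.0022] turn [ 0.0063 -0.003  -1.4027] j [ 0.31  0.55 -0.11  1.61  0.07  0.98 -1.23] w 0.0881 F [-0.   0.1  0.5]
```

Call:
servo_tool --series '[{"ax": 0, "ay": 0, "az": -0.14, "dx": -0.033, "dy": -0.019, "dz": 0, "fingers": 0}, {"ax": 0, "ay": 0, "az": -0.28, "dx": -0.066, "dy": -0.037, "dz": 0, "fingers": 0}, {"ax": 0, "ay": 0, "az": -0.42, "dx": -0.1, "dy": -0.056, "dz": 0, "fingers": 0}, {"ax": 0, "ay": 0, "az": -0.56, "dx": -0.132, "dy": -0.075, "dz": 0, "fingers": 0}, {"ax": 0, "ay": 0, "az": -0.7, "dx": -0.164, "dy": -0.093, "dz": 0, "fingers": 0}]'

```text
t: 21.2
position: [0.4269, -0.1221, 0.2152]
ee_rot: [0.907, 0.421, 0.001, 0.001]
ft_force: [-0.9, -0.5, 1.0]
gripper_width: 0.0884
gripper_force: 0.0
```

Call:
servo_tool --series '[{"ax": 0, "ay": 0, "az": -0.14, "dx": 0, "dy": 0, "dz": 0, "fingers": 0}, {"ax": 0, "ay": 0, "az": -0.28, "dx": 0, "dy": 0, "dz": 0, "fingers": 0}, {"ax": 0, "ay": 0, "az": -0.42, "dx": 0, "dy": 0, "dz": 0, "fingers": 0}, {"ax": 0, "ay": 0, "az": -0.56, "dx": 0, "dy": 0, "dz": 0, "fingers": 0}, {"ax": 0, "ay": 0, "az": -0.703, "dx": 0, "dy": 0, "dz": 0, "fingers": 0}]'

```text
t: 21.7
position: [0.4283, -0.1227, 0.2152]
ee_rot: [0.707, 0.707, 0.0, 0.002]
ft_force: [0.1, 1.1, 0.4]
gripper_width: 0.0879
gripper_force: 0.0
```

Run:
```python
from m import *
from go import go; np.set_printoptions(precision=4,suppress=True)
im,d=snap('scene','s5'); P=cloud('scene',d)
cv2.imwrite('pics/g5.png',cv2.resize(im[150:290,200:430,::-1],None,fx=3.4,fy=3.4))
for k,c,rad,lo,hi,r in(('bottle',(.428,-.123),.04,.03,.08,.0265),('torch',(.433,-.038),.03,.015,.08,.0115)):
    m=(d>0)&(np.hypot(P[...,0]-c[0],P[...,1]-c[1])<rad)&(P[...,2]>lo)&(P[...,2]<hi); q=P[m]; print(k,circ(q[:,:2],r)-[.0018,.0023])
go(.4286,-.1233,.0958,90)
```

```text
bottle [ 0.4291 -0.1242]
torch [ 0.4331 -0.0379]
t 21.75 pos [ 0.4283 -0.1228  0.2152] shift [-0.0003  0.      0.1194] turn [0.0026 0.0015 0.0077] j [ 0.55  0.27 -0.43  2.07  0.16  0.82  0.04] w 0.0884 F [-0.4  0.1  0.4]
```

View pics/g5.png

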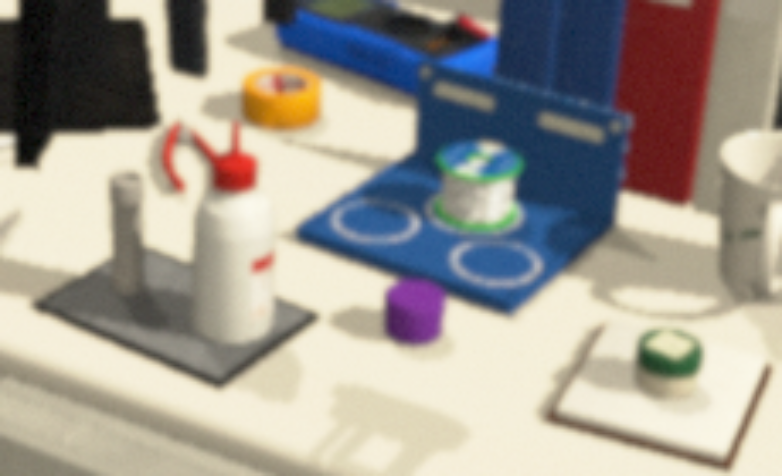

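The picture shows the spool upright in the back ring (crop ~(478,190)), the jar on the tile (668,362), and bottle and torch on the mat. Fetching the bottle.

Call:
servo_tool --series '[{"ax": 0, "ay": 0, "az": 0.005, "dx": 0, "dy": 0, "dz": 0.03, "fingers": 0}, {"ax": 0, "ay": 0, "az": 0.005, "dx": 0, "dy": 0, "dz": 0.06, "fingers": 0}, {"ax": 0, "ay": 0, "az": 0.005, "dx": 0, "dy": 0, "dz": 0.09, "fingers": 0}, {"ax": 0, "ay": 0, "az": 0.005, "dx": 0, "dy": 0, "dz": 0.11, "fingers": 0}, {"ax": 0, "ay": 0, "az": 0.005, "dx": 0, "dy": 0, "dz": 0.114, "fingers": 0.05}]'

```text
t: 22.25
position: [0.4272, -0.1224, 0.0989]
ee_rot: [0.711, 0.703, -0.0, -0.0]
ft_force: [0.6, -0.4, 0.2]
gripper_width: 0.0845
gripper_force: 0.0
```

Call:
servo_tool --series '[{"ax": 0, "ay": 0, "az": 0, "dx": 0, "dy": 0, "dz": 0.002, "fingers": 0.1}, {"ax": 0, "ay": 0, "az": 0, "dx": 0, "dy": 0, "dz": 0.004, "fingers": 0.1}, {"ax": 0, "ay": 0, "az": 0, "dx": 0, "dy": 0, "dz": 0.004, "fingers": 0.1}]'

```text
t: 22.55
position: [0.4288, -0.1227, 0.0967]
ee_rot: [0.711, 0.703, 0.001, 0.001]
ft_force: [-0.3, 0.2, -0.6]
gripper_width: 0.0792
gripper_force: 0.0
```

```bash
python3 go.py .4286 -.1233 .0958 90
```

```text
t 22.55 pos [ 0.4288 -0.1227  0.0967] shift [-0.0006 -0.0002  0.0009] turn [ 0.0027  0.0007 -0.0106] j [ 0.46  0.49 -0.34  2.15  0.31  0.55 -0.12] w 0.0792 F [-0.3  0.2 -0.6]
```

Call:
servo_tool --series '[{"ax": 0.002, "ay": 0, "az": -0.005, "dx": -0.0005, "dy": 0, "dz": 0, "fingers": 0.2}, {"ax": 0.002, "ay": 0, "az": -0.005, "dx": -0.0005, "dy": 0, "dz": 0, "fingers": 0.6}, {"ax": 0.002, "ay": 0, "az": -0.005, "dx": -0.0005, "dy": 0, "dz": 0, "fingers": 0.6}, {"ax": 0.002, "ay": 0, "az": -0.005, "dx": -0.0005, "dy": 0, "dz": 0, "fingers": 0.6}, {"ax": 0.002, "ay": 0, "az": -0.005, "dx": -0.0005, "dy": 0, "dz": 0, "fingers": 0.6}]' --grip_force 18

```text
t: 23.05
position: [0.4284, -0.123, 0.0959]
ee_rot: [0.709, 0.705, -0.0, -0.0]
ft_force: [-0.2, 0.5, 2.7]
gripper_width: 0.0524
gripper_force: 18.0
```

```bash
python3 go.py .5915 -.2362 .17 90
```

```text
t 23.05 pos [ 0.4284 -0.123   0.0959] shift [-0.1124  0.1636 -0.0741] turn [-0.0005  0.0001 -0.005 ] j [ 0.47  0.49 -0.35  2.15  0.31  0.55 -0.11] w 0.0524 F [-0.2  0.5  2.7]
```

Call:
servo_tool --series '[{"ax": 0, "ay": 0, "az": 0, "dx": 0, "dy": 0, "dz": -0.015, "fingers": 0.6}, {"ax": 0, "ay": 0, "az": 0, "dx": 0, "dy": 0, "dz": -0.04, "fingers": 0.6}, {"ax": 0, "ay": 0, "az": 0, "dx": 0, "dy": 0, "dz": -0.065, "fingers": 0.6}, {"ax": 0, "ay": 0, "az": 0, "dx": -0.012, "dy": 0.018, "dz": -0.074, "fingers": 0.6}, {"ax": 0, "ay": 0, "az": 0, "dx": -0.033, "dy": 0.048, "dz": -0.074, "fingers": 0.6}]'

```text
t: 23.55
position: [0.4758, -0.1557, 0.1711]
ee_rot: [0.708, 0.706, -0.0, -0.0]
ft_force: [2.1, 0.4, -1.9]
gripper_width: 0.0524
gripper_force: 18.0
```

Call:
servo_tool --series '[{"ax": 0, "ay": 0, "az": 0, "dx": -0.022, "dy": 0.032, "dz": 0, "fingers": 0.6}, {"ax": 0, "ay": 0, "az": 0, "dx": -0.044, "dy": 0.064, "dz": 0, "fingers": 0.6}, {"ax": 0, "ay": 0, "az": 0, "dx": -0.064, "dy": 0.094, "dz": 0, "fingers": 0.6}, {"ax": 0, "ay": 0, "az": 0, "dx": -0.076, "dy": 0.111, "dz": 0, "fingers": 0.6}, {"ax": 0, "ay": 0, "az": 0, "dx": -0.079, "dy": 0.115, "dz": 0, "fingers": 0.6}]'

```text
t: 24.05
position: [0.5916, -0.2371, 0.1688]
ee_rot: [0.709, 0.705, -0.0, -0.0]
ft_force: [-0.8, 0.7, -2.3]
gripper_width: 0.0525
gripper_force: 18.0
```

Call:
servo_tool --series '[{"ax": 0, "ay": 0, "az": 0, "dx": 0, "dy": 0, "dz": 0.015, "fingers": 0.6}, {"ax": 0, "ay": 0, "az": 0, "dx": 0, "dy": 0, "dz": 0.035, "fingers": 0.6}, {"ax": 0, "ay": 0, "az": 0, "dx": 0, "dy": 0, "dz": 0.05, "fingers": 0.6}, {"ax": 0, "ay": 0, "az": 0, "dx": 0, "dy": 0, "dz": 0.058, "fingers": 0.6}, {"ax": 0, "ay": 0, "az": 0, "dx": 0, "dy": 0, "dz": 0.06, "fingers": 0.6}]'

```text
t: 24.55
position: [0.5894, -0.235, 0.1082]
ee_rot: [0.709, 0.706, -0.001, -0.002]
ft_force: [-0.2, -0.4, -0.5]
gripper_width: 0.0522
gripper_force: 18.0
```

```bash
python3 go.py .5913 -.2357 .0999 90
```

```text
t 24.55 pos [ 0.5894 -0.235   0.1082] shift [-0.0007  0.002   0.0083] turn [-0.0034 -0.0009 -0.0044] j [ 0.54  0.71 -0.33  1.66  0.29  0.82  0.08] w 0.0522 F [-0.2 -0.4 -0.5]
```

Call:
servo_tool --series '[{"ax": 0, "ay": 0, "az": 0, "dx": 0, "dy": 0, "dz": 0.003, "fingers": 0.6}, {"ax": 0, "ay": 0, "az": 0, "dx": 0, "dy": 0, "dz": 0.005, "fingers": 0.6}, {"ax": 0, "ay": 0, "az": 0, "dx": 0, "dy": 0, "dz": 0.007, "fingers": 0.6}, {"ax": 0, "ay": 0, "az": 0, "dx": 0, "dy": 0, "dz": 0.007, "fingers": 0.6}, {"ax": 0, "ay": 0, "az": 0, "dx": 0, "dy": 0, "dz": 0.007, "fingers": 0.6}]'

```text
t: 25.05
position: [0.5907, -0.2358, 0.1029]
ee_rot: [0.709, 0.705, -0.0, -0.0]
ft_force: [-0.5, 1.0, -2.3]
gripper_width: 0.0525
gripper_force: 18.0
```

```bash
python3 go.py .5913 -.2357 .0999 90
```

```text
t 25.05 pos [ 0.5907 -0.2358  0.1029] shift [0.0001 0.0006 0.003 ] turn [-0.0006  0.0001 -0.005 ] j [ 0.53  0.72 -0.32  1.66  0.29  0.81  0.08] w 0.0525 F [-0.5  1.  -2.3]
```

Call:
servo_tool --series '[{"ax": 0, "ay": 0, "az": 0, "dx": 0, "dy": 0.0005, "dz": 0.0015, "fingers": 0.6}, {"ax": 0, "ay": 0, "az": 0, "dx": 0, "dy": 0.0005, "dz": 0.003, "fingers": 0.6}, {"ax": 0, "ay": 0, "az": 0, "dx": 0, "dy": 0.0005, "dz": 0.003, "fingers": 0.6}, {"ax": 0, "ay": 0, "az": 0, "dx": 0, "dy": 0.0005, "dz": 0.003, "fingers": 0.6}]'

```text
t: 25.45
position: [0.5914, -0.2358, 0.1]
ee_rot: [0.709, 0.705, -0.0, -0.0]
ft_force: [-0.8, 0.0, 2.4]
gripper_width: 0.0525
gripper_force: 17.9
```

```bash
python3 go.py .5913 -.2357 .0999 90
```

```text
t 25.45 pos [ 0.5914 -0.2358  0.1   ] shift [ 0.0001 -0.0001  0.0001] turn [-0.0004  0.0002 -0.005 ] j [ 0.53  0.72 -0.32  1.66  0.3   0.81  0.07] w 0.0525 F [-0.8  0.   2.4]
```

Call:
servo_tool --series '[{"ax": 0, "ay": 0, "az": 0, "dx": 0, "dy": 0, "dz": 0, "fingers": 0.5}, {"ax": 0, "ay": 0, "az": 0, "dx": 0, "dy": 0, "dz": 0, "fingers": 0.2}, {"ax": 0, "ay": 0, "az": 0, "dx": 0, "dy": 0, "dz": 0, "fingers": 0.1}, {"ax": 0, "ay": 0, "az": 0, "dx": 0, "dy": 0, "dz": 0, "fingers": 0.05}]'

```text
t: 25.85
position: [0.5909, -0.2357, 0.0993]
ee_rot: [0.709, 0.705, -0.0, -0.001]
ft_force: [-0.2, -0.2, -0.6]
gripper_width: 0.0744
gripper_force: 0.0
```

Call:
servo_tool --series '[{"ax": 0, "ay": 0, "az": 0, "dx": 0, "dy": 0, "dz": -0.02, "fingers": 0}, {"ax": 0, "ay": 0, "az": 0, "dx": 0, "dy": 0, "dz": -0.05, "fingers": 0}, {"ax": 0, "ay": 0, "az": 0, "dx": 0, "dy": 0, "dz": -0.085, "fingers": 0}, {"ax": 0, "ay": 0, "az": 0, "dx": 0, "dy": 0, "dz": -0.115, "fingers": 0}, {"ax": 0, "ay": 0, "az": 0, "dx": 0.03, "dy": -0.024, "dz": -0.125, "fingers": 0}]'

```text
t: 26.35
position: [0.5703, -0.2096, 0.2279]
ee_rot: [0.711, 0.704, 0.001, 0.003]
ft_force: [1.8, -0.2, 0.5]
gripper_width: 0.0881
gripper_force: 0.0
```

Call:
servo_tool --series '[{"ax": 0, "ay": 0, "az": 0, "dx": 0.036, "dy": -0.028, "dz": 0, "fingers": 0}, {"ax": 0, "ay": 0, "az": 0, "dx": 0.072, "dy": -0.057, "dz": 0, "fingers": 0}, {"ax": 0, "ay": 0, "az": 0, "dx": 0.108, "dy": -0.086, "dz": 0, "fingers": 0}, {"ax": 0, "ay": 0, "az": 0, "dx": 0.144, "dy": -0.115, "dz": 0, "fingers": 0}, {"ax": 0, "ay": 0, "az": 0, "dx": 0.168, "dy": -0.134, "dz": 0.01, "fingers": 0}]'

```text
t: 26.85
position: [0.4327, -0.0348, 0.2154]
ee_rot: [0.708, 0.706, -0.0, 0.0]
ft_force: [0.4, -0.3, -0.6]
gripper_width: 0.0878
gripper_force: 0.0
```

Run:
```python
from m import *
from go import go; np.set_printoptions(precision=4,suppress=True)
im,d=snap('scene','s6'); P=cloud('scene',d)
m=(d>0)&(np.hypot(P[...,0]-.592,P[...,1]+.2357)<.04)&(P[...,2]>.03)&(P[...,2]<.08); print('bottle',circ(P[m][:,:2],.0265),'was .5936 -.2347')
go(.4331,-.0382,.058,90)
```

```text
bottle [ 0.5937 -0.235 ] was .5936 -.2347
t 26.9 pos [ 0.4291 -0.0318  0.2135] shift [-0.0066  0.0048  0.1554] turn [-0.0049 -0.0008  0.0007] j [ 0.4   0.26 -0.49  2.1   0.16  0.82 -0.19] w 0.088 F [-4.   3.3 -1.6]
```

Bottle is back on its spot within half a millimetre. Now the torch.

Call:
servo_tool --series '[{"ax": 0, "ay": 0, "az": 0, "dx": -0.004, "dy": 0.002, "dz": 0.02, "fingers": 0}, {"ax": 0, "ay": 0, "az": 0, "dx": -0.004, "dy": 0.002, "dz": 0.06, "fingers": 0}, {"ax": 0, "ay": 0, "az": 0, "dx": -0.004, "dy": 0.002, "dz": 0.1, "fingers": 0.1}, {"ax": 0, "ay": 0, "az": 0, "dx": -0.004, "dy": 0.002, "dz": 0.135, "fingers": 0.2}, {"ax": 0, "ay": 0, "az": 0, "dx": -0.004, "dy": 0.002, "dz": 0.15, "fingers": 0.3}]'

```text
t: 27.4
position: [0.4343, -0.041, 0.0621]
ee_rot: [0.709, 0.705, -0.002, -0.002]
ft_force: [0.3, 0.7, 0.6]
gripper_width: 0.0662
gripper_force: 0.0
```

Call:
servo_tool --series '[{"ax": 0, "ay": 0, "az": 0, "dx": 0, "dy": 0, "dz": 0.001, "fingers": 0.4}, {"ax": 0, "ay": 0, "az": 0, "dx": 0, "dy": 0, "dz": 0.002, "fingers": 0.5}, {"ax": 0, "ay": 0, "az": 0, "dx": 0, "dy": 0, "dz": 0.002, "fingers": 0.5}]'

```text
t: 27.7
position: [0.4368, -0.0411, 0.0636]
ee_rot: [0.709, 0.705, 0.0, 0.0]
ft_force: [0.2, -0.5, 0.7]
gripper_width: 0.0443
gripper_force: 0.0
```

```bash
python3 go.py .4333 -.0382 .058 90
```

```text
t 27.7 pos [ 0.4368 -0.0411  0.0636] shift [ 0.0028 -0.0036  0.0056] turn [ 0.0007  0.0001 -0.0051] j [ 0.27  0.55 -0.34  2.18  0.39  0.47 -0.38] w 0.0443 F [ 0.2 -0.5  0.7]
```

Call:
servo_tool --series '[{"ax": 0, "ay": 0, "az": 0, "dx": 0.0025, "dy": -0.003, "dz": 0.003, "fingers": 0.5}, {"ax": 0, "ay": 0, "az": 0, "dx": 0.0025, "dy": -0.003, "dz": 0.005, "fingers": 0.5}, {"ax": 0, "ay": 0, "az": 0, "dx": 0.0025, "dy": -0.003, "dz": 0.005, "fingers": 1}, {"ax": 0, "ay": 0, "az": 0, "dx": 0.0025, "dy": -0.003, "dz": 0.005, "fingers": 1}, {"ax": 0, "ay": 0, "az": 0, "dx": 0.0025, "dy": -0.003, "dz": 0.005, "fingers": 1}]' --grip_force 15

```text
t: 28.2
position: [0.4331, -0.0385, 0.0579]
ee_rot: [0.709, 0.705, -0.0, -0.0]
ft_force: [0.5, 0.5, 1.0]
gripper_width: 0.0225
gripper_force: 15.1
```

Call:
servo_tool --series '[{"ax": 0, "ay": 0, "az": 0, "dx": 0, "dy": 0, "dz": 0, "fingers": 1}, {"ax": 0, "ay": 0, "az": 0, "dx": 0, "dy": 0, "dz": 0, "fingers": 1}]'

```text
t: 28.4
position: [0.4331, -0.0385, 0.0579]
ee_rot: [0.709, 0.705, -0.0, -0.0]
ft_force: [-2.1, 0.1, 2.4]
gripper_width: 0.0226
gripper_force: 15.0
```

```bash
python3 go.py .6051 -.1389 .148 90
```

```text
t 28.4 pos [ 0.4331 -0.0385  0.0579] shift [-0.0995  0.1725 -0.0903] turn [-0.0009  0.     -0.0051] j [ 0.26  0.56 -0.33  2.19  0.4   0.45 -0.39] w 0.0226 F [-2.1  0.1  2.4]
```

Call:
servo_tool --series '[{"ax": 0, "ay": 0, "az": 0, "dx": 0, "dy": 0, "dz": -0.02, "fingers": 1}, {"ax": 0, "ay": 0, "az": 0, "dx": 0, "dy": 0, "dz": -0.05, "fingers": 1}, {"ax": 0, "ay": 0, "az": 0, "dx": 0, "dy": 0, "dz": -0.08, "fingers": 1}, {"ax": 0, "ay": 0, "az": 0, "dx": -0.012, "dy": 0.02, "dz": -0.09, "fingers": 1}, {"ax": 0, "ay": 0, "az": 0, "dx": -0.03, "dy": 0.052, "dz": -0.09, "fingers": 1}]'

```text
t: 28.9
position: [0.4852, -0.0684, 0.1495]
ee_rot: [0.708, 0.706, 0.0, 0.0]
ft_force: [0.6, -0.2, -0.5]
gripper_width: 0.023
gripper_force: 15.0
```

Call:
servo_tool --series '[{"ax": 0, "ay": 0, "az": 0, "dx": -0.02, "dy": 0.034, "dz": 0, "fingers": 1}, {"ax": 0, "ay": 0, "az": 0, "dx": -0.04, "dy": 0.068, "dz": 0, "fingers": 1}, {"ax": 0, "ay": 0, "az": 0, "dx": -0.057, "dy": 0.1, "dz": 0, "fingers": 1}, {"ax": 0, "ay": 0, "az": 0, "dx": -0.067, "dy": 0.117, "dz": 0, "fingers": 1}, {"ax": 0, "ay": 0, "az": 0, "dx": -0.07, "dy": 0.121, "dz": 0, "fingers": 1}]'

```text
t: 29.4
position: [0.6068, -0.1407, 0.147]
ee_rot: [0.709, 0.705, -0.0, -0.0]
ft_force: [-0.5, 0.0, -0.7]
gripper_width: 0.0228
gripper_force: 15.0
```

Call:
servo_tool --series '[{"ax": 0, "ay": 0, "az": 0, "dx": 0, "dy": 0, "dz": 0.015, "fingers": 1}, {"ax": 0, "ay": 0, "az": 0, "dx": 0, "dy": 0, "dz": 0.04, "fingers": 1}, {"ax": 0, "ay": 0, "az": 0, "dx": 0, "dy": 0, "dz": 0.06, "fingers": 1}, {"ax": 0, "ay": 0, "az": 0, "dx": 0, "dy": 0, "dz": 0.072, "fingers": 1}, {"ax": 0, "ay": 0, "az": 0, "dx": 0, "dy": 0, "dz": 0.076, "fingers": 1}]'

```text
t: 29.9
position: [0.6035, -0.1384, 0.0697]
ee_rot: [0.709, 0.706, -0.001, -0.002]
ft_force: [-0.1, 0.5, -0.2]
gripper_width: 0.0227
gripper_force: 15.0
```

```bash
python3 go.py .6051 -.139 .0619 90
```

```text
t 29.9 pos [ 0.6035 -0.1384  0.0697] shift [-0.0006  0.0016  0.0078] turn [-0.0046 -0.0009 -0.004 ] j [ 0.4   0.75 -0.35  1.71  0.35  0.75 -0.13] w 0.0227 F [-0.1  0.5 -0.2]
```

Call:
servo_tool --series '[{"ax": 0, "ay": 0, "az": 0, "dx": 0, "dy": 0, "dz": 0.003, "fingers": 1}, {"ax": 0, "ay": 0, "az": 0, "dx": 0, "dy": 0, "dz": 0.005, "fingers": 1}, {"ax": 0, "ay": 0, "az": 0, "dx": 0, "dy": 0, "dz": 0.007, "fingers": 1}, {"ax": 0, "ay": 0, "az": 0, "dx": 0, "dy": 0, "dz": 0.007, "fingers": 1}, {"ax": 0, "ay": 0, "az": 0, "dx": 0, "dy": 0, "dz": 0.007, "fingers": 1}]'

```text
t: 30.4
position: [0.6057, -0.1394, 0.065]
ee_rot: [0.709, 0.705, -0.0, -0.0]
ft_force: [-1.0, 0.3, -0.7]
gripper_width: 0.0228
gripper_force: 15.0
```

```bash
python3 go.py .6051 -.139 .0619 90
```

```text
t 30.4 pos [ 0.6057 -0.1394  0.065 ] shift [ 0.0003 -0.0006  0.0031] turn [-0.0004  0.0001 -0.005 ] j [ 0.4   0.76 -0.35  1.71  0.35  0.74 -0.13] w 0.0228 F [-1.   0.3 -0.7]
```

Call:
servo_tool --series '[{"ax": 0, "ay": 0, "az": 0, "dx": 0.0003, "dy": -0.0005, "dz": 0.0015, "fingers": 1}, {"ax": 0, "ay": 0, "az": 0, "dx": 0.0003, "dy": -0.0005, "dz": 0.003, "fingers": 1}, {"ax": 0, "ay": 0, "az": 0, "dx": 0.0003, "dy": -0.0005, "dz": 0.003, "fingers": 1}, {"ax": 0, "ay": 0, "az": 0, "dx": 0.0003, "dy": -0.0005, "dz": 0.003, "fingers": 1}]'

```text
t: 30.8
position: [0.6051, -0.139, 0.0619]
ee_rot: [0.709, 0.705, -0.0, -0.0]
ft_force: [-1.3, 1.1, 4.1]
gripper_width: 0.0227
gripper_force: 15.0
```

Call:
servo_tool --series '[{"ax": 0, "ay": 0, "az": 0, "dx": 0, "dy": 0, "dz": 0, "fingers": 0.7}, {"ax": 0, "ay": 0, "az": 0, "dx": 0, "dy": 0, "dz": 0, "fingers": 0.4}, {"ax": 0, "ay": 0, "az": 0, "dx": 0, "dy": 0, "dz": 0, "fingers": 0.3}, {"ax": 0, "ay": 0, "az": 0, "dx": 0, "dy": 0, "dz": 0, "fingers": 0.3}]'

```text
t: 31.2
position: [0.6049, -0.139, 0.0614]
ee_rot: [0.709, 0.705, -0.0, -0.0]
ft_force: [-1.0, 0.3, -0.0]
gripper_width: 0.0484
gripper_force: 0.0
```

Call:
servo_tool --series '[{"ax": 0, "ay": 0, "az": 0, "dx": 0, "dy": 0, "dz": -0.02, "fingers": 0.3}, {"ax": 0, "ay": 0, "az": 0, "dx": 0, "dy": 0, "dz": -0.05, "fingers": 0.3}, {"ax": 0, "ay": 0, "az": 0, "dx": 0, "dy": 0, "dz": -0.09, "fingers": 0.2}, {"ax": 0, "ay": 0, "az": 0, "dx": 0, "dy": 0, "dz": -0.13, "fingers": 0.1}, {"ax": 0, "ay": 0, "az": 0, "dx": 0, "dy": 0, "dz": -0.165, "fingers": 0}]'

```text
t: 31.7
position: [0.6053, -0.139, 0.2286]
ee_rot: [0.709, 0.705, -0.0, 0.0]
ft_force: [-0.0, 0.6, -0.0]
gripper_width: 0.0835
gripper_force: 0.0
```

Call:
servo_tool --series '[{"ax": 0, "ay": 0, "az": 0, "dx": 0.03, "dy": -0.03, "dz": -0.01, "fingers": 0}, {"ax": 0, "ay": 0, "az": 0, "dx": 0.05, "dy": -0.07, "dz": -0.02, "fingers": 0}, {"ax": 0, "ay": 0, "az": 0, "dx": 0.07, "dy": -0.11, "dz": -0.02, "fingers": 0}, {"ax": 0, "ay": 0, "az": 0, "dx": 0.08, "dy": -0.14, "dz": -0.02, "fingers": 0}, {"ax": 0, "ay": 0, "az": 0, "dx": 0.08, "dy": -0.14, "dz": -0.02, "fingers": 0}]'

```text
t: 32.2
position: [0.4619, -0.0571, 0.2466]
ee_rot: [0.708, 0.706, -0.002, -0.001]
ft_force: [0.1, 0.3, 0.7]
gripper_width: 0.0884
gripper_force: 0.0
```

Run:
```python
from m import *
from go import go; np.set_printoptions(precision=4,suppress=True)
im,d=snap('scene','s7'); P=cloud('scene',d); im2,d2=snap('top','t7'); P2=cloud('top',d2)
for k,c,r in(('bottle .5936 -.2347',(.592,-.2357),.0265),('torch .6075 -.1367',(.605,-.139),.0115)):
    m=(d>0)&(np.hypot(P[...,0]-c[0],P[...,1]-c[1])<.03+r/3)&(P[...,2]>.025)&(P[...,2]<.083); print(k,circ(P[m][:,:2],r),m.sum())
print('spool',topface('top',d2,P2,(.655,-.1915),.045,.051)); print('jar',topface('top',d2,P2,(.507,-.391),.035,.039)); print('decoy .4909 -.223',topface('top',d2,P2,(.49,-.224),.035,.029))
a=cv2.resize(im[150:290,200:430,::-1],(780,475))
cv2.imwrite('pics/g7.png',a); go(.6,-.14,.2,90)
```

```text
bottle .5936 -.2347 [ 0.5936 -0.2349] 512
torch .6075 -.1367 [ 0.6066 -0.1362] 189
spool (array([ 0.6552, -0.1913]), 0.029956375122070313, np.float64(0.05066590909221125), array([ 0.6553, -0.1912]), 405)
jar (array([ 0.5062, -0.3899]), 0.020877357482910155, np.float64(0.03884692957104119), array([ 0.5062, -0.3902]), 202)
decoy .4909 -.223 (array([ 0.4907, -0.2229]), 0.02053134536743164, np.float64(0.02878139927002077), array([ 0.4907, -0.2228]), 201)
t 32.3 pos [ 0.4658 -0.0585  0.2471] shift [-0.0808  0.1346  0.0472] turn [ 0.      0.0006 -0.0048] j [ 0.45  0.28 -0.5   1.98  0.16  0.92 -0.13] w 0.088 F [ 0.9 -0.2  0.8]
```

View pics/g7.png

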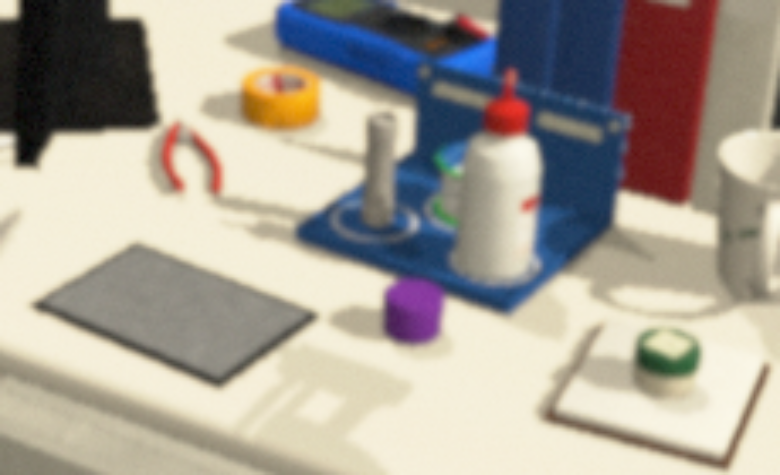

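The picture shows the torch (380,170) and bottle (495,190) back on their rings, the spool behind them, the jar on the tile (668,362), and the mat empty. All of it measures within about 1 mm of where it should be.

```bash
python3 -c "from plant import finish_job; print(finish_job())"
```

```text
the job is handed in; nothing more can be done
None
```

The job is handed in at about 32 s. The jar is in the middle of the tile, the spool is upright in the back ring, and the bottle and torch are back within about 1 mm of where they started. I kept the bottle upright throughout and never went near the mug or the screwdriver, though I did not re-measure those two at the end.

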